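Load a fragile glass measuring cell into the optical bench

ROBOT

A 6-joint arm with a two-finger parallel gripper is mounted at the origin on the work surface. World frame = base frame: x ahead of the robot, y to its left, z up, the work surface at z = 0. Lengths are in mm, angles in rad, forces in N, time in s.
With the tool pointing down it reaches from about 275 to 750 mm from the base axis. Payload 10.2 kg.
Tool frame: the origin (TCP) lies midway between the tips of the shut fingers; the grasp point (between the pads) lies 19 mm behind it; z points along the fingers, y is the line along which they close (so a half turn about z gives the same grasp; the last joint's range is limited). The gripper opens to 85 mm and grips with 20 to 120 N. Pads are 22 mm wide; open, the fingers measure 114 mm over their backs; the gripper's body (76 mm by 85 mm) begins 54 mm behind the grasp point. The pads swing forward as they close: fully open they stand 13 mm farther back than shut.
Start: joints at [0.902, 0.313, 1.498, -0, 1.331, -0.223], TCP at [226.382, 473.69, 204.794] pointing down, gripper open.
Joint ranges: [-2.94, 2.94], [-0.97, 2.17], [0.19, 2.56], [-1.23, 4.37], [0.02, 3.11], [-2.88, 2.88]. Speed limits (rad/s): [2.39, 2.39, 3.01, 3.14, 3.14, 3.14].

INTERFACE

Orientations are given as a unit quaternion [w, x, y, z].
In Python, from rig import ctrl gives the robot as it stands.
- The arm moves only by the tool send_rows, never from a script. Its argument "targets" is a list of rows, each an object with "offset": the shift along the world's x, y, z in cm, a list of three; "spin": the turn about the world's z in rad. A call has 1 to 8 rows; each row is the pose to reach, as a shift and turn from the pose commanded when the call began; what a row does not reach only later rows make up. A row lasts 1/12 s, in which the tool goes at most 41.7 mm and 7.16 degrees, less where a joint would pass 70% of its speed; a pose out of reach is approached as far as the arm can. A call with a gripper value outside its range is refused whole. "grip" is the opening, from 0 (shut) to 1 (fully open), set as the call begins (left out, the last holds). The fingers move at their own pace and stop on an object; "squeeze" is the grip in N (left out, the last holds). Time passes only in rows, so rows that repeat a pose let the fingers close. It gives the time, the measured TCP pose, the force, the opening and the grip force at its end, in the units of the state.
- ctrl.sense(): the state, without advancing time (a new reading comes with each control period).
- ctrl.capture(name): name is "scene" or "top" or "wrist"; returns (picture, depth): 400x640x3 uint8, red, green, blue; 400x640 float32, mm along the optical axis (not along the pixel's ray), 0 where there is no reading.
- ctrl.calibration(name): a dict with "fx", "fy", "cx", "cy" (pixels), "view" (4x4, takes a point from world to camera coordinates); the wrist camera has in their place "mount" (4x4, takes a point from camera to tool coordinates, whose origin is the TCP and whose axes are the flange's). Camera axes: x right, y down, z forward; pixel columns grow to the right and rows downward; lengths in mm; the calibration is good to about 2 mm. A picture is of the moment at which its call begins: read the wrist's pose just before it. calibration takes no time and is no camera call.
- ctrl.finish_job(): hands the job in; it is judged then, once.
Trained networks look in the newest picture that a camera, given by its name, has taken for a name from the list of things; names that differ only in an ending like _2 or _b are one class to them, and where a whole thing is asked for, a point or a joint stands for the part that bears it (a point fixed in the world has none). Each returns a list of dicts, best first, with "conf" (0 to 1); they miss things now and then, are a little off and sometimes report something else, mostly with a low value. They report only what shows in the picture. A call takes as long as a camera call. They do not tell look-alikes from the thing itself.
- ctrl.search_frame(camera, query): "box" ([left, top, right, bottom] in pixels, round what is visible of it).
- ctrl.place_of(camera, query): "uv" ([column, row] in pixels: a listed point, or the origin of a listed thing).
The state is a dict: "time_s": time; "joints": joint angles; "dq": joint speeds; "tau": joint torques, N m; "eef_pos": TCP position; "ee_rot": TCP orientation; "force": force on the tool from outside, world axes, zero at the start; "wrist_torque": the same for the moment, N m; "grip_width": opening from 0.0 (shut) to 1.0 (fully open); "grip_force": force on a finger pad.
Only numpy, scipy, OpenCV 4.12 (cv2) and the standard library are available. Lean on these libraries where they do the work, as an engineer would, in place of code of your own. Each camera call takes 0.05 s, during which the arm holds its last target. There are 200 camera calls.

TASK

Take the glass measuring cell (the one with the grip stem) out of the leaning drying rack and stand it, upright and fully home on the floor, in whichever well of the optical bench's carriage is empty: an old spacer block was left at the bottom of one of the two wells, so feel your way in. The glass is delicate: grip it lightly and never press, knock or drop it. Once it stands there and is let go, push the carriage all the way in, and leave the other things on the table and in the rack where they are.

Things in the scene. Friction and masses are not known exactly. Their poses are not given: they have to be found in the camera images.
- cell_centre (a point): the measuring cell: clear glass plate 18 mm thick, 64 wide, 80 high, a round dark-ringed window on both faces, a glass grip stem on top; 120 mm over all, 0.19-0.26 kg. Point on its centre line 60 mm above the foot; z runs from foot to stem, y across its width, x through its thickness. It may carry 130 N in all: fingers, floor and walls together.
- cell_stem (a point): point on the cell's stem, 104 mm above its foot, where it is gripped; same axes. The stem is 14 mm thick, 24 wide and reaches from 80 to 120 mm above the foot, free on all sides: grip across its thickness, fingers pointing along the cell. Fingers may press 80 N in all (both fingers' pushes added): 20 N of grip is plenty. Touch down at 10 mm/s or less and stop at 3 to 4 N.
- rack: fixed drying rack, 130 x 190 mm, origin under its centre. Two places at y = +-41.5 mm: one holds the cell, the other the blank. Both lean 35 degrees from vertical, tops to the rack's -x (towards the robot), foot centres at x = 0, 30 mm up. A back plate carries them from below up to 62 mm from the foot; cheeks (31 mm) and lip (13 mm) box in the foot: draw the cell out along its length by 40 mm or more.
- blank: bystander to leave alone: aluminium blanking plate in the rack's other place, 18 x 64 x 80 mm, no stem; origin at the centre of its foot
- bench: fixed optical bench, grey base 300 x 280 x 20 mm, origin under its centre; x is the way its carriage is pushed in, away from the robot. Two black columns 50 x 40 mm, 145 mm high over the table, stand at x = 20, y = +-119 mm; a grey block, 65 mm high, at the far end.
- carriage (a joint): slide of the carriage along the bench's +x: 0 m is out, towards the robot (the start), 0.08 m is all the way in at its stop. About 3 N of friction; it stays where it is left. The carriage is an aluminium block 100 x 150 mm, its top 75 mm above the table.
- well_left (a point): centre of the mouth of the carriage's left well (+y of the bench), 75 mm above the table; axes of the bench; moves with the carriage. The well is a pocket 70 mm along x, 23 mm along y and 45 mm deep (floor 30 mm above the table): the cell goes in with its width along x, either way round, and its centre point is 90 mm above the table when home.
- well_right (a point): centre of the mouth of the right well (-y of the bench), alike, 74 mm from the left one. In one of the two wells an old aluminium spacer block fills the bottom 22 mm, so that a cell lowered there stops 22 mm too high; which one varies.
- push_plate (a point): centre of the carriage's black front plate (110 mm wide, from 30 to 66 mm above the table), on its face towards the robot, 52 mm above the table; axes of the bench; moves with the carriage. Push here along the bench's +x.
- wash_bottle: bystander to leave alone: white bottle, 64 mm wide, 170 mm high, origin under its centre
- beaker: bystander to leave alone: glass beaker, 72 mm wide, 95 mm high, origin under its centre
- jar: bystander to leave alone: amber jar, 60 mm wide, 75 mm high, origin under its centre
- scoop: bystander to leave alone: steel sample scoop like a long spoon, 190 mm long, lying on the table
- dish: bystander to leave alone: white dish, 90 mm wide, 25 mm high, origin under its centre
- sieve: bystander to leave alone: round steel sieve pan, 100 mm wide, 40 mm high, origin under its centre
Not all that is in view belongs to the job. Leave any turquoise or yellow look-alike of the part that bears cell_centre alone.

How it is judged:
By the outcome, as a careful person would: the job done as asked, in the order asked, and still so for the second after the job is handed in, with the robot touching nothing.
It also fails if it takes over 72 s, if anything falls off the work surface, if the arm or the gripper's body presses on something with over 40 N, if the wrist force passes 120 N, or if a joint passes its speed limit or range.

## Working session

There is one attempt and no reset: what is moved stays moved. The work goes in short steps, Python scripts to look and compute and a tool call to move; the robot and the scene stay as the last step left them, time stands still between calls to the robot, and variables do not carry over. Pictures are saved under pics/ and viewed, at most 10 in all, crops included, and the job is handed in when it is done.

Besides the shell and the picture viewer there is one more tool, called after "Emit:" by a JSON object that holds its "op" and its "data". send_rows: Moves the arm, as the interface text tells. Its arguments: {"type":"object","properties":{"targets":{"type":"array"},"grip":{"type":"number"},"squeeze":{"type":"number"}},"required":["targets"]}

```bash
ls -la; mkdir -p pics; cat > h.py <<'E'
import numpy as np, cv2
from scipy.spatial.transform import Rotation as R
from rig import ctrl
def cam(name):
    s=ctrl.sense(); c=ctrl.calibration(name)
    if 'view' in c: T=np.linalg.inv(np.array(c['view']))
    else:
        q=s['ee_rot']; E=np.eye(4); E[:3,:3]=R.from_quat([q[1],q[2],q[3],q[0]]).as_matrix(); E[:3,3]=s['eef_pos']; T=E@np.array(c['mount'])
    im,d=ctrl.capture(name); return im,d,c,T
def px(uv,z,c,T):
    p=np.array([(uv[0]-c['cx'])/c['fx']*z,(uv[1]-c['cy'])/c['fy']*z,z,1]); return (T@p)[:3]
def cloud(d,c,T):
    v,u=np.mgrid[:d.shape[0],:d.shape[1]]
    P=np.stack([(u-c['cx'])/c['fx']*d,(v-c['cy'])/c['fy']*d,d],-1); return P@T[:3,:3].T+T[:3,3]
E
python3 - <<'E'
from h import *
print(ctrl.sense()); print([x for x in dir(ctrl) if x[0]!='_'])
ims=[]
for n in ['scene','top']:
    im,d,c,T=cam(n); ims.append(im); P=cloud(d,c,T); print(n,T.round(2).tolist())
    cv2.imwrite(f'pics/{n}.png',im[...,::-1]); np.savez(f'{n}.npz',im=im,P=P,d=d)
    for q in ['cell_centre','cell_stem','rack','blank','bench','carriage','well_left','well_right','push_plate','wash_bottle','beaker','jar','scoop','dish','sieve']:
        for r in ctrl.place_of(n,q)[:2]:
            u,v=np.round(r['uv']).astype(int); u=min(max(u,0),639);v=min(max(v,0),399)
            print(n,q,r['uv'],round(r['conf'],2),P[v,u].round(0))
print(ctrl.sense()['time_s'])
E
```

```text
total 12
drwxr-xr-x  3 agent agent 4096 Dec  1 00:06 .
drwxr-xr-x 23 root  root  4096 Dec  1 00:06 ..
drwxr-xr-x  2 agent agent 4096 Dec  1 00:06 pics
{'time_s': 0.0, 'joints': array([ 9.01610684e-01,  3.13463765e-01,  1.49845441e+00, -5.66789811e-06,
        1.33104222e+00, -2.23366347e-01]), 'dq': array([ 1.54312816e-04,  3.39314054e-04,  4.22975672e-05, -1.67908102e-03,
       -5.91612505e-04, -1.44200763e-03]), 'tau': array([ 3.60696977e-04, -4.12265933e+01, -2.59744227e+01, -1.62246470e-04,
        4.15599294e-03, -1.31421214e-05]), 'eef_pos': array([226.17823757, 473.43817135, 204.22155264]), 'ee_rot': array([-2.92681535e-04,  2.21067504e-01,  9.75258269e-01, -6.18079720e-04]), 'force': array([-0.83305218,  0.06870688, -0.82355663]), 'wrist_torque': array([-0.02452592,  0.01710752, -0.01306395]), 'grip_force': 0.0, 'grip_width': 1.0036318861855873}
['PlanningError', 'calibration', 'capture', 'finish_job', 'place_of', 'search_frame', 'sense']
scene [[0.12, 0.78, -0.61, 1275.99], [0.99, -0.09, 0.09, -27.63], [0.02, -0.62, -0.79, 1048.43], [0.0, 0.0, 0.0, 1.0]]
scene cell_centre [362.2, 203.0] 0.96 [571. 198.  88.]
scene cell_centre [431.3, 188.5] 0.82 [489. 437.  22.]
scene cell_stem [415.6, 183.6] 0.81 [458. 400.   9.]
scene cell_stem [319.7, 223.6] 0.73 [581.  80.  18.]
scene rack [374.3, 228.0] 0.79 [607. 235.  10.]
scene rack [353.2, 185.4] 0.71 [434. 204.   2.]
scene blank [392.3, 222.7] 0.74 [615. 282.  39.]
scene bench [220.3, 242.9] 0.94 [ 614. -205.   20.]
scene bench [322.5, 285.5] 0.58 [793.  57.  54.]Traceback (most recent call last):
  File "<stdin>", line 8, in <module>
ValueError: it knows: beaker, bench, blank, cell_centre, cell_stem, dish, jar, push_plate, rack, scoop, sieve, wash_bottle, well_left, well_right
```

```bash
python3 - <<'E'
from h import *
for n in ['scene','top']:
    im,d,c,T=cam(n); P=cloud(d,c,T); 
    cv2.imwrite(f'pics/{n}.png',im[...,::-1]); np.savez(f'{n}.npz',im=im,P=P,d=d)
    for q in ['cell_centre','cell_stem','rack','blank','bench','well_left','well_right','push_plate']+(['wash_bottle','beaker','jar','scoop','dish','sieve'] if n=='top' else []):
        for r in ctrl.place_of(n,q)[:2]:
            u,v=np.round(r['uv']).astype(int); u=min(max(u,0),639);v=min(max(v,0),399)
            print(n,q,r['uv'],round(r['conf'],2),P[v,u].round(0))
a=cv2.imread('pics/scene.png')[100:380,100:500]
b=cv2.imread('pics/top.png')
cv2.imwrite('pics/s1.png',cv2.resize(a,None,fx=2,fy=2)); 
print(ctrl.sense()['time_s'])
E
```

```text
scene cell_centre [304.4, 225.3] 0.94 [579.  33.  18.]
scene cell_centre [432.5, 185.6] 0.77 [477. 445.  16.]
scene cell_stem [367.2, 183.2] 0.97 [533. 216. 129.]
scene cell_stem [321.5, 223.2] 0.84 [575.  86.  14.]
scene rack [376.4, 224.0] 0.67 [611. 237.  35.]
scene blank [391.4, 222.4] 0.84 [610. 280.  38.]
scene bench [218.2, 245.4] 0.73 [ 621. -210.   22.]
scene well_left [230.6, 211.7] 0.79 [ 516. -174.   29.]
scene well_right [205.3, 215.8] 0.77 [ 542. -242.   56.]
scene push_plate [219.0, 201.4] 0.9 [ 509. -201.   75.]
scene push_plate [206.7, 215.5] 0.55 [ 543. -237.   55.]
top cell_centre [325.2, 197.3] 0.85 [573.  43.  24.]
top cell_centre [209.5, 222.7] 0.8 [475. 435.  23.]
top cell_stem [312.5, 196.8] 0.92 [573.  88.  13.]
top cell_stem [276.9, 238.7] 0.67 [425. 204.  18.]
top rack [265.7, 186.4] 0.95 [603. 244.  51.]
top blank [254.9, 186.7] 0.62 [598. 280.  56.]
top bench [394.7, 189.0] 0.97 [ 606. -197.   23.]
top well_left [387.0, 204.2] 0.84 [ 553. -169.   26.]
top well_left [253.7, 185.0] 0.26 [606. 285.  49.]
top well_right [410.9, 201.0] 0.79 [ 564. -248.   42.]
top push_plate [396.5, 221.3] 0.87 [ 494. -194.   67.]
top push_plate [317.4, 241.4] 0.45 [421.  67.  10.]
top wash_bottle [320.9, 143.6] 0.77 [737.  61. 119.]
top beaker [315.9, 241.9] 0.95 [418.  71.  11.]
top jar [316.0, 243.3] 0.7 [414.  71.  -1.]
top jar [259.6, 145.9] 0.69 [734. 265.  77.]
top scoop [276.6, 237.3] 0.69 [432. 205.  11.]
top scoop [277.5, 197.6] 0.56 [559. 197. 103.]
top dish [294.2, 148.1] 0.56 [745. 155.   4.]
top sieve [429.4, 281.0] 0.82 [ 297. -310.   42.]
1.5
```

View pics/s1.png

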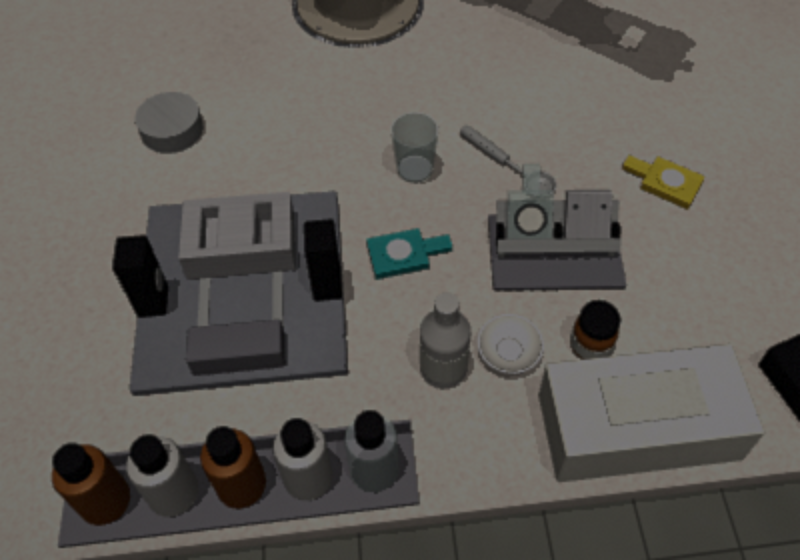

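View pics/top.png

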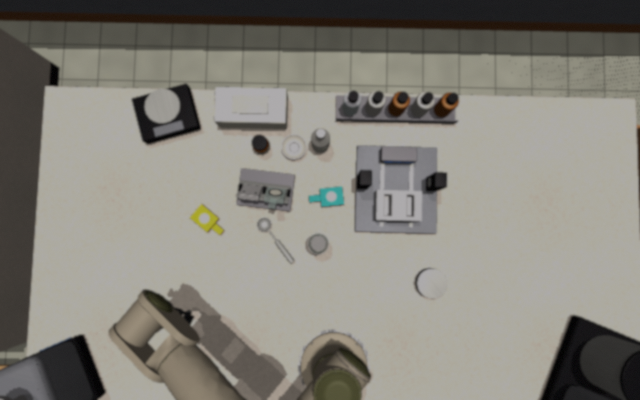

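The rack is at about (605, 240), with the cell on its -y side and the blank on its +y side. The bench is at about (606, -200) with the carriage out. The turquoise and yellow parts are the look-alikes. I'll move above the rack for a close look.

Emit:
{"op": "send_rows", "data": {"targets": [{"offset": [2,-1,4],"spin": 0.11},{"offset": [5,-3,8],"spin": 0.22},{"offset": [8,-6,11],"spin": 0.33},{"offset": [11,-9,13],"spin": 0.445},{"offset": [14,-12,13],"spin": 0.445},{"offset": [17,-15,13],"spin": 0.445},{"offset": [20,-18,13],"spin": 0.445},{"offset": [23,-21,13],"spin": 0.445}], "grip": 0.6}}

```text
time_s: 2.17
eef_pos: [435.2, 284.4, 334.9]
ee_rot: [0.001, 0.0, 1.0, 0.0]
force: [0.8, 0.8, 0.2]
grip_width: 0.6
grip_force: 0.0
```

Emit:
{"op": "send_rows", "data": {"targets": [{"offset": [3,-2,0],"spin": 0},{"offset": [6,-4,0],"spin": 0},{"offset": [8,-6,0],"spin": 0},{"offset": [8,-6,0],"spin": 0},{"offset": [8,-6,0],"spin": 0}]}}

```text
time_s: 2.58
eef_pos: [514.7, 225.1, 333.7]
ee_rot: [-0.001, 0.001, 1.0, -0.0]
force: [0.1, 0.7, 0.2]
grip_width: 0.599
grip_force: 0.0
```

```bash
python3 - <<'E'
from h import *
s=ctrl.sense(); print(s['eef_pos'],s['ee_rot'],s['joints'].round(2),s['force'],s['grip_width'])
print(np.array(ctrl.calibration('wrist')['mount']).round(2).tolist())
im,d,c,T=cam('wrist'); P=cloud(d,c,T); cv2.imwrite('pics/w1.png',im[...,::-1]); np.savez('w1.npz',im=im,P=P,d=d)
for q in ['cell_centre','cell_stem','rack','blank']:
    for r in ctrl.place_of('wrist',q)[:2]:
        u,v=np.clip(np.round(r['uv']).astype(int),0,[639,399]); print(q,r['uv'],round(r['conf'],2),P[v,u].round(0))
E
```

```text
[514.6706225  225.11435487 333.70569488] [-5.24094456e-04  1.49680047e-03  9.99998741e-01 -5.46997201e-05] [ 0.2   0.35  1.12  0.    1.67 -1.36] [0.06404516 0.73008351 0.19256854] 0.5988240035878344
[[-0.0, -0.96, -0.29, 71.23], [1.0, -0.0, -0.0, -0.34], [0.0, -0.29, 0.96, -167.46], [0.0, 0.0, 0.0, 1.0]]
cell_centre [474.8, 133.8] 0.94 [485. 439.  18.]
cell_centre [197.0, 192.7] 0.76 [568.  43.  18.]
cell_stem [452.7, 109.9] 0.9 [453. 406.  16.]
cell_stem [312.5, 188.8] 0.65 [536. 214. 127.]
rack [332.7, 204.5] 0.78 [562. 239.  98.]
blank [363.5, 223.0] 0.6 [606. 285.  45.]
blank [19.4, 186.6] 0.51 [ 549. -179.   58.]
```

View pics/w1.png

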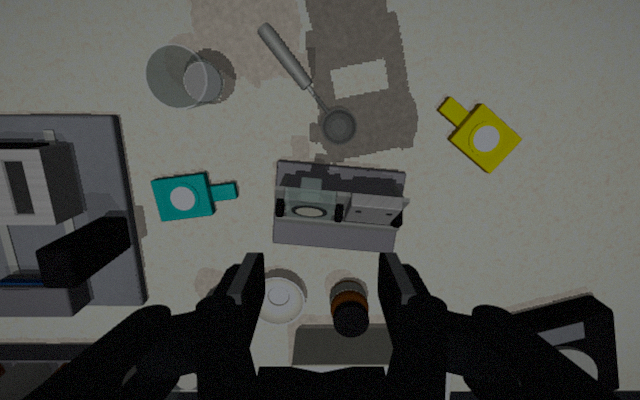

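```bash
python3 - <<'E'
from h import *
im=cv2.imread('pics/w1.png'); a=im[150:260,260:420]; a=cv2.convertScaleAbs(a,alpha=1.6)
cv2.imwrite('pics/w1z.png',cv2.resize(a,None,fx=5,fy=5,interpolation=cv2.INTER_CUBIC))
P=np.load('w1.npz')['P']
for v in range(166,222,5): print(v,[tuple(P[v,u].round(0).astype(int)) for u in (283,300,306,312,318,325,362,375,390)])
# blank plane
Q=P[197:218,352:396].reshape(-1,3); c=Q.mean(0); n=np.linalg.svd(Q-c)[2][2]; print('blank plane',c.round(1),n.round(3),np.abs((Q-c)@n).std())
E
```

```text
166 [(np.int64(531), np.int64(169), np.int64(10)), (np.int64(530), np.int64(194), np.int64(11)), (np.int64(531), np.int64(203), np.int64(8)), (np.int64(530), np.int64(211), np.int64(12)), (np.int64(531), np.int64(220), np.int64(11)), (np.int64(531), np.int64(230), np.int64(9)), (np.int64(533), np.int64(285), np.int64(-1)), (np.int64(533), np.int64(305), np.int64(-1)), (np.int64(533), np.int64(327), np.int64(-2))]
171 [(np.int64(538), np.int64(169), np.int64(12)), (np.int64(538), np.int64(194), np.int64(10)), (np.int64(538), np.int64(203), np.int64(11)), (np.int64(538), np.int64(211), np.int64(10)), (np.int64(538), np.int64(220), np.int64(11)), (np.int64(538), np.int64(230), np.int64(11)), (np.int64(538), np.int64(284), np.int64(11)), (np.int64(538), np.int64(303), np.int64(10)), (np.int64(539), np.int64(325), np.int64(10))]
176 [(np.int64(544), np.int64(170), np.int64(17)), (np.int64(545), np.int64(194), np.int64(10)), (np.int64(546), np.int64(202), np.int64(9)), (np.int64(545), np.int64(211), np.int64(12)), (np.int64(546), np.int64(220), np.int64(8)), (np.int64(546), np.int64(230), 
[... 3308 characters left out ...]
t64(220), np.int64(54)), (np.int64(594), np.int64(230), np.int64(51)), (np.int64(589), np.int64(280), np.int64(64)), (np.int64(588), np.int64(296), np.int64(70)), (np.int64(586), np.int64(315), np.int64(74))]
221 [(np.int64(606), np.int64(169), np.int64(35)), (np.int64(604), np.int64(194), np.int64(43)), (np.int64(603), np.int64(203), np.int64(44)), (np.int64(602), np.int64(212), np.int64(47)), (np.int64(602), np.int64(220), np.int64(47)), (np.int64(603), np.int64(230), np.int64(46)), (np.int64(603), np.int64(282), np.int64(47)), (np.int64(601), np.int64(300), np.int64(51)), (np.int64(600), np.int64(320), np.int64(55))]
blank plane [569.4 290.6  89. ] [ 0.898 -0.011  0.439] 4.245257703546476
```

View pics/w1z.png

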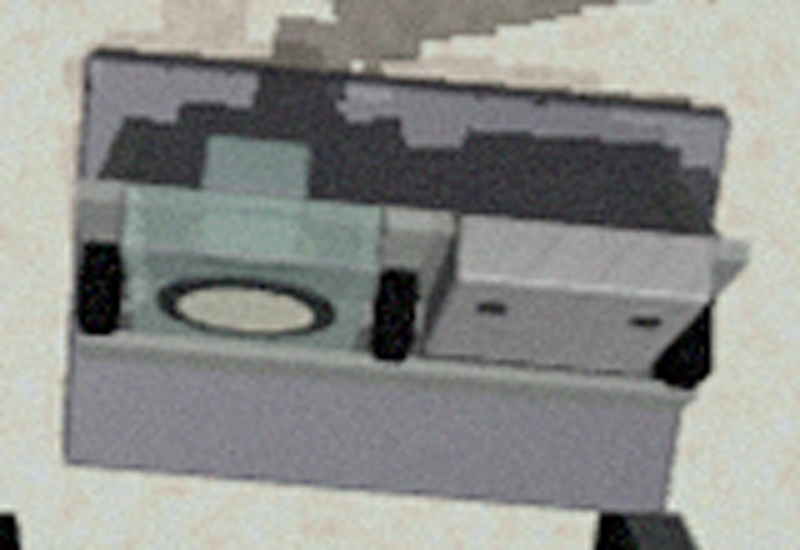

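```bash
cat >> h.py <<'E'
def ray(uv,zw,c,T):
    d=T[:3,:3]@np.array([(uv[0]-c['cx'])/c['fx'],(uv[1]-c['cy'])/c['fy'],1]); o=T[:3,3]; return o+d*(zw-o[2])/d[2]
E
python3 - <<'E'
from h import *
c=ctrl.calibration('wrist'); s=ctrl.sense(); q=s['ee_rot']; E=np.eye(4); E[:3,:3]=R.from_quat([q[1],q[2],q[3],q[0]]).as_matrix(); E[:3,3]=s['eef_pos']; T=E@np.array(c['mount'])
Z=lambda x,y:(260+x/5-.4,150+y/5-.4)
K=[ray(Z(*p),10,c,T) for p in [(90,50),(728,112),(65,462),(665,510)]]
for k in K: print(k.round(1))
C=np.mean(K,0); e=(K[1]-K[0])+(K[3]-K[2]); yaw=np.arctan2(-e[0],e[1]); f=(K[2]-K[0])+(K[3]-K[1]); print('centre',C.round(1),'yaw',yaw,np.arctan2(f[1],f[0]),np.linalg.norm(e)/2,np.linalg.norm(f)/2)
ex=np.array([np.cos(yaw),np.sin(yaw),0]); ey=np.array([-np.sin(yaw),np.cos(yaw),0]); O=np.array([C[0],C[1],0])
P=np.load('w1.npz')['P']
def at(h,y=-41.5,n=0): return O+ey*y+ex*(-h*.5736+n*.819)+np.array([0,0,30+h*.819+n*.574])
print('stem pt',at(104).round(1),'axis',(-ex*.5736).round(3))
V=np.array(np.linalg.inv(T))
for nm,p in [('stemtop back',at(120,n=-7)),('stemtop front',at(120,n=7)),('stem104',at(104)),('shoulder front',at(80,n=9)),('centre face',at(45,n=9))]:
    x=V@np.append(p,1); u=c['fx']*x[0]/x[2]+c['cx'];v=c['fy']*x[1]/x[2]+c['cy']; print(nm,p.round(1),'zoom',((u-260+.4)*5).round(),((v-150+.4)*5).round())
E
```

```text
[520.8 163.6  10. ]
[539.  349.6  10. ]
[649.4 151.1  10. ]
[665.7 338.8  10. ]
centre [593.7 250.8  10. ] yaw -0.0918774015854409 -0.09084450033123181 187.57974809641212 128.21183728444097
stem pt [530.5 214.9 115.2] axis [-0.571  0.053 -0.   ]
stemtop back [515.6 216.3 124.3] zoom 262.0 108.0
stemtop front [527.1 215.2 132.3] zoom 257.0 166.0
stem104 [530.5 214.9 115.2] zoom 257.0 164.0
shoulder front [551.5 213.  100.7] zoom 252.0 235.0
centre face [571.5 211.1  72. ] zoom 249.0 280.0
```

Emit:
{"op": "send_rows", "data": {"targets": [{"offset": [0.7,-0.4,-3],"spin": -0.05},{"offset": [1.4,-0.8,-7],"spin": -0.09},{"offset": [1.96,-1.1,-11],"spin": -0.09},{"offset": [1.96,-1.1,-15],"spin": -0.09},{"offset": [1.96,-1.1,-18],"spin": -0.09},{"offset": [1.96,-1.1,-19],"spin": -0.09},{"offset": [1.96,-1.1,-19],"spin": -0.09}], "grip": 0.6, "squeeze": 20}}

```text
time_s: 3.42
eef_pos: [532.4, 215.4, 142.7]
ee_rot: [-0.002, 0.045, 0.999, -0.0]
force: [0.1, -0.1, -0.5]
grip_width: 0.599
grip_force: 0.0
```

```bash
python3 - <<'E'
from h import *
s=ctrl.sense(); print(s['eef_pos'],s['ee_rot'],s['force'])
im,d,c,T=cam('wrist'); P=cloud(d,c,T); np.savez('w2.npz',im=im,P=P,d=d)
a=im[60:360,120:520,::-1]; cv2.imwrite('pics/w2.png',cv2.resize(cv2.convertScaleAbs(a,alpha=1.5),None,fx=2,fy=2))
for q in ['cell_centre','cell_stem']:
    for r in ctrl.place_of('wrist',q)[:2]:
        u,v=np.clip(np.round(r['uv']).astype(int),0,[639,399]); print(q,r['uv'],round(r['conf'],2),P[v,u].round(0))
E
```

```text
[532.38793222 215.35878531 142.65244723] [-1.91076589e-03  4.49704311e-02  9.98986402e-01 -4.21536037e-04] [ 0.14713074 -0.09792511 -0.47195275]
cell_centre [319.5, 247.6] 0.8 [551. 213. 107.]
cell_centre [581.1, 104.4] 0.8 [481. 433.  20.]
cell_stem [186.1, 233.6] 0.94 [565.  86.  15.]
cell_stem [318.9, 230.7] 0.82 [530. 214. 129.]
```

View pics/w2.png

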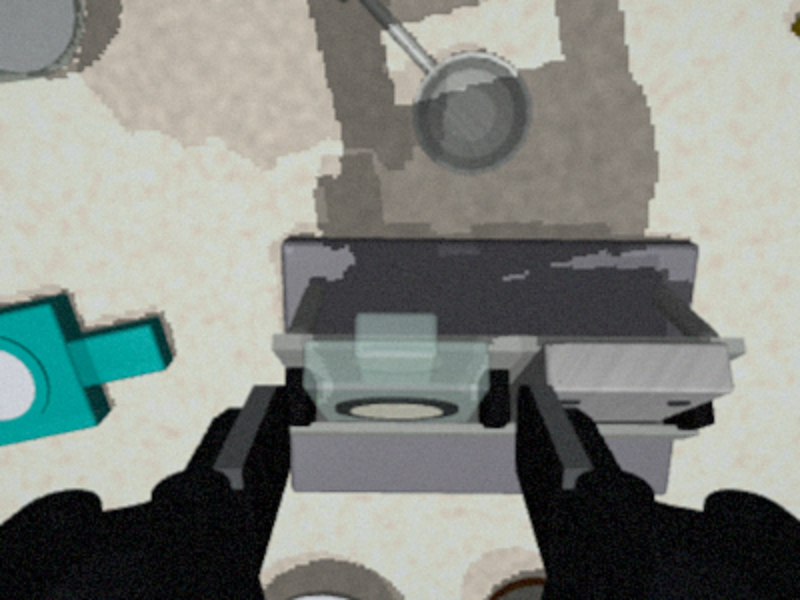

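```bash
python3 - <<'E'
import numpy as np
P=np.load('w2.npz')['P']
for v in range(214,276,4): print(v,P[v,310:328].mean(0).round(1), P[v,372:390].mean(0).round(1))
E
```

```text
214 [558.7 210.2  10. ] [563.7 267.2  10.2]
218 [524.5 214.3 123.9] [567.7 267.1  10.1]
222 [526.3 214.1 125.5] [571.6 266.9  10.2]
226 [528.3 214.  126.8] [575.6 266.8  10. ]
230 [530.3 213.8 128. ] [555.5 257.4  71.7]
234 [532.1 213.6 129.4] [552.4 254.7  86.9]
238 [534.6 213.4 129.2] [563.2 257.5  68.4]
242 [540.3 212.8 121.5] [569.4 258.3  61.7]
246 [546.9 212.1 112. ] [574.5 258.7  57.8]
250 [554.4 211.3 101.1] [578.4 258.6  56.8]
254 [558.8 210.9  97.8] [549.6 247.9 125. ]
258 [566.6 210.1  87.5] [547.6 246.4 134.4]
262 [572.4 209.5  81.9] [545.4 245.  143.9]
266 [583.6 208.3  65.8] [550.8 245.7 137.9]
270 [602.9 206.3  34.9] [553.1 245.5 138.3]
274 [600.5 206.6  46.9] [551.6 244.4 145.5]
```

Emit:
{"op": "send_rows", "data": {"targets": [{"offset": [0.2,-0.1,-1],"spin": 0},{"offset": [0.25,-0.1,-2],"spin": 0},{"offset": [0.25,-0.1,-3],"spin": 0},{"offset": [0.25,-0.1,-3.8],"spin": 0},{"offset": [0.25,-0.1,-4.4],"spin": 0},{"offset": [0.25,-0.1,-4.8],"spin": 0},{"offset": [0.25,-0.1,-4.8],"spin": 0}], "grip": 0.6}}

```text
time_s: 4.15
eef_pos: [535.7, 213.9, 95.3]
ee_rot: [-0.001, 0.045, 0.999, -0.0]
force: [-0.4, -0.3, 0.3]
grip_width: 0.6
grip_force: 0.0
```

Emit:
{"op": "send_rows", "data": {"targets": [{"offset": [0,0,0],"spin": 0},{"offset": [0,0,0],"spin": 0},{"offset": [0,0,0],"spin": 0},{"offset": [0,0,0],"spin": 0},{"offset": [0,0,0],"spin": 0},{"offset": [0,0,0],"spin": 0}], "grip": 0.2, "squeeze": 20}}

```text
time_s: 4.65
eef_pos: [536.4, 214.0, 96.8]
ee_rot: [0.0, 0.045, 0.999, 0.0]
force: [-1.2, -1.2, 4.2]
grip_width: 0.276
grip_force: 20.4
```

Emit:
{"op": "send_rows", "data": {"targets": [{"offset": [-0.23,0.02,0.33],"spin": 0},{"offset": [-0.57,0.05,0.82],"spin": 0},{"offset": [-1.0,0.09,1.43],"spin": 0},{"offset": [-1.43,0.13,2.05],"spin": 0},{"offset": [-1.9,0.18,2.7],"spin": 0},{"offset": [-2.35,0.22,3.4],"spin": 0},{"offset": [-2.7,0.25,3.9],"spin": 0},{"offset": [-3.0,0.28,4.3],"spin": 0}]}}

```text
time_s: 5.32
eef_pos: [505.7, 217.0, 140.2]
ee_rot: [0.0, 0.045, 0.999, 0.0]
force: [1.6, -0.2, -2.5]
grip_width: 0.268
grip_force: 19.9
```

Emit:
{"op": "send_rows", "data": {"targets": [{"offset": [-0.4,0,0.8],"spin": 0},{"offset": [-0.6,0,2.2],"spin": 0},{"offset": [-0.6,0,4],"spin": 0},{"offset": [-0.6,0,6],"spin": 0},{"offset": [-0.6,0,8],"spin": 0},{"offset": [-0.6,0,9.3],"spin": 0},{"offset": [-0.6,0,10],"spin": 0},{"offset": [-0.6,0,10],"spin": 0}]}}

```text
time_s: 5.98
eef_pos: [500.2, 217.0, 240.7]
ee_rot: [0.001, 0.045, 0.999, 0.0]
force: [-0.5, 0.7, -1.5]
grip_width: 0.272
grip_force: 19.8
```

```bash
python3 - <<'E'
from h import *
s=ctrl.sense(); print(s['eef_pos'],s['ee_rot'],s['force'],s['wrist_torque'])
im,d,c,T=cam('wrist'); P=cloud(d,c,T); np.savez('w3.npz',im=im,P=P,d=d)
a=im[60:360,120:520,::-1]; cv2.imwrite('pics/w3.png',cv2.resize(cv2.convertScaleAbs(a,alpha=1.5),None,fx=2,fy=2))
for v in range(150,330,8): print(v,P[v,312:328].mean(0).round(1), P[v,290:300].mean(0).round(1))
im,d,c,T=cam('scene'); P=cloud(d,c,T); np.savez('s3.npz',im=im,P=P,d=d)
for q in ['bench','push_plate','well_left','well_right']:
    for r in ctrl.place_of('scene',q)[:1]:
        u,v=np.round(r['uv']).astype(int); print(q,r['uv'],round(r['conf'],2),P[v,u].round(0))
E
```

```text
[500.24331737 216.9726377  240.6906025 ] [9.38398621e-04 4.53040410e-02 9.98972766e-01 2.75207198e-04] [-0.47627832  0.7409075  -1.50747693] [-0.04065047  0.04436563  0.03188528]
150 [483.1 216.5  -0.6] [480.5 186.8  -1.7]
158 [492.8 215.6  -1.9] [489.9 185.7  -1.1]
166 [502.4 214.7  -1.6] [499.7 184.6  -1.7]
174 [506.9 213.8  24.2] [509.4 183.5  -1.5]
182 [522.1 212.9  -1.5] [519.4 182.3  -1.9]
190 [523.1 213.5  34.8] [526.5 182.4  10.1]
198 [539.2 211.4  10.2] [536.5 181.2  10.2]
206 [541.7 211.3  35.3] [546.3 180.2  10.8]
214 [559.3 209.5  10.8] [555.7 179.3  13.1]
222 [569.7 208.5  10.5] [567.  177.8  10.3]
230 [558.9 209.8  66.6] [556.7 183.1  65.9]
238 [498.8 216.6 236.7] [560.  183.2  80.4]
246 [489.2 217.  269.4] [494.5 204.1 254.6]
254 [492.2 216.7 271.3] [490.5 206.1 272.8]
262 [495.2 216.5 273. ] [492.6 206.1 276.1]
270 [500.3 216.  270.4] [498.5 205.2 272. ]
278 [527.1 213.3 228.8] [509.1 203.2 259.6]
286 [665.1 199.6  -1.5] [565.  191.  169.2]
294 [677.4 198.5  -1.8] [571.9 190.2 169.6]
302 [689.6 197.4  -1.4] [596.  185.5 142.6]
310 [702.3 196.2  -1.6] [622.2 180.5 115.2]
318 [715.  195.   -1.5] [651.1 174.9  86.5]
326 [728.1 193.8  -1.8] [671.6 171.2  72.1]
bench [219.9, 243.7] 0.8 [ 618. -205.   22.]
push_plate [218.9, 199.3] 0.64 [ 503. -201.   77.]
well_left [228.0, 208.6] 0.94 [ 523. -179.   53.]
well_right [206.4, 213.8] 0.89 [ 534. -240.   54.]
```

View pics/w3.png

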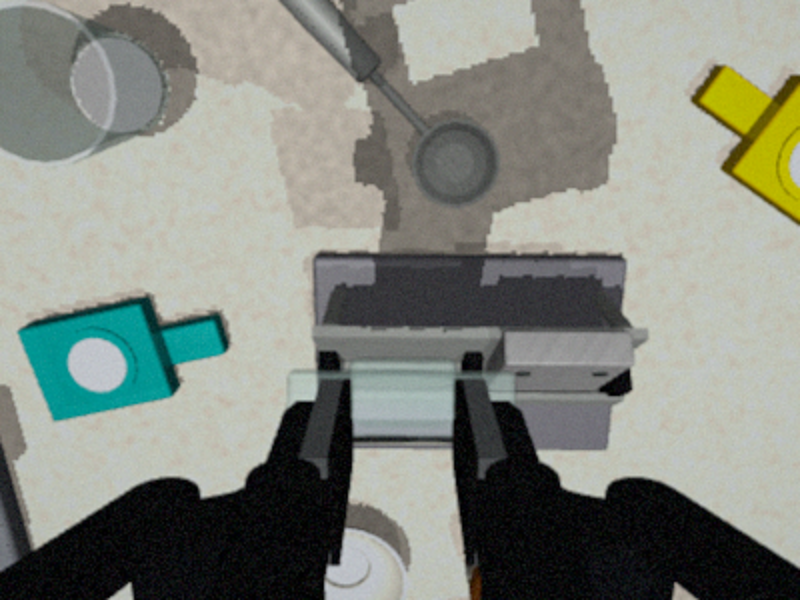

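The cell is out of the rack and still leaning about 35° in the grip. I'll carry it to the front of the bench and measure the bench there.

Emit:
{"op": "send_rows", "data": {"targets": [{"offset": [-0.6,-2,0],"spin": 0},{"offset": [-1.4,-5,0],"spin": 0},{"offset": [-2.2,-8.5,0],"spin": 0},{"offset": [-3,-12,0],"spin": 0},{"offset": [-3.8,-15.5,0],"spin": 0},{"offset": [-4.6,-19,0],"spin": 0},{"offset": [-5.4,-22.5,0],"spin": 0},{"offset": [-6,-26,0],"spin": 0}]}}

```text
time_s: 6.95
eef_pos: [439.1, -44.6, 239.1]
ee_rot: [-0.0, 0.045, 0.999, 0.0]
force: [1.0, -0.6, -2.8]
grip_width: 0.269
grip_force: 19.9
```

Emit:
{"op": "send_rows", "data": {"targets": [{"offset": [-0.8,-3.5,0],"spin": 0},{"offset": [-1.6,-7,0],"spin": 0},{"offset": [-2.4,-10.5,0],"spin": 0},{"offset": [-3,-13.5,0],"spin": 0},{"offset": [-3,-15,0],"spin": 0},{"offset": [-3,-15,0],"spin": 0},{"offset": [-3,-15,0],"spin": 0}]}}

```text
time_s: 7.53
eef_pos: [409.8, -193.4, 238.8]
ee_rot: [-0.0, 0.046, 0.999, 0.0]
force: [0.2, 0.6, -1.3]
grip_width: 0.271
grip_force: 19.9
```

```bash
python3 - <<'E'
from h import *
s=ctrl.sense(); print(s['eef_pos'],s['ee_rot'],s['force'],s['joints'].round(2))
im,d,c,T=cam('wrist'); P=cloud(d,c,T); np.savez('w4.npz',im=im,P=P,d=d,T=T)
cv2.imwrite('pics/w4.png',cv2.resize(cv2.convertScaleAbs(im[...,::-1],alpha=1.4),None,fx=1.25,fy=1.25))
for q in ['bench','push_plate','well_left','well_right','cell_centre']:
    for r in ctrl.place_of('wrist',q)[:1]:
        u,v=np.clip(np.round(r['uv']).astype(int),0,[639,399]); print(q,r['uv'],round(r['conf'],2),P[v,u].round(0),ray(r['uv'],75,c,T).round(0))
E
```

```text
[ 409.8251746  -193.40545081  238.80296026] [-4.14076908e-04  4.61390172e-02  9.98934854e-01  4.21674189e-04] [ 0.20080623  0.63849513 -1.34507177] [-0.7   0.13  1.64  0.    1.38 -2.18]
bench [328.9, 307.4] 0.7 [ 557. -198.   73.] [ 556. -198.   75.]
well_left [358.3, 300.0] 0.61 [ 406. -180.  301.] [ 550. -165.   75.]
well_right [292.5, 301.5] 0.82 [ 415. -206.  285.] [ 545. -238.   75.]
cell_centre [320.5, 260.5] 0.74 [ 404. -194.  271.] [ 499. -202.   75.]
```

View pics/w4.png

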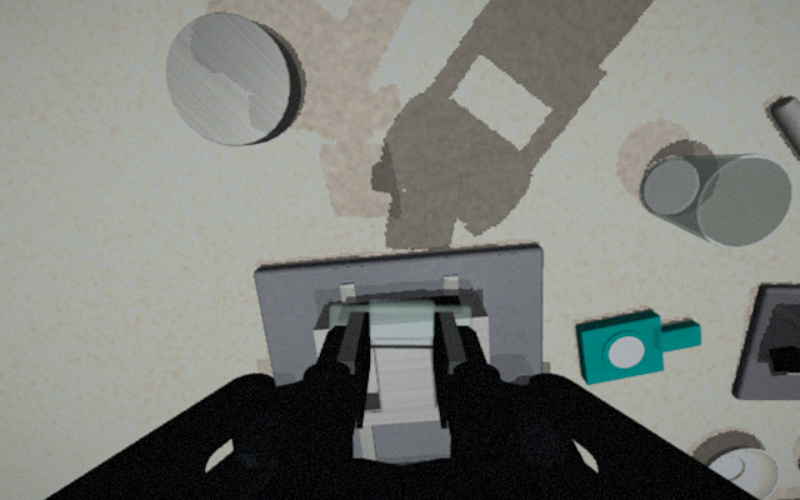

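```bash
python3 - <<'E'
from h import *
c=ctrl.calibration('wrist'); f=np.load('w4.npz'); T=f['T']; P=f['P']
for p in [(257,271),(540,247),(272,380)]: print(p,ray((p[0]/1.25,p[1]/1.25),20,c,T).round(1))
# front edge from depth: per column find z jump to ~20
pts=[]
for u in range(220,430,5):
    col=P[180:240,u]; i=np.argmax(col[:,2]>15); pts.append([col[i,0],col[i,1],col[i,2]])
pts=np.array(pts); k=np.polyfit(pts[:,1],pts[:,0],1); r=pts[:,0]-np.polyval(k,pts[:,1]); ok=abs(r)<3; k=np.polyfit(pts[ok,1],pts[ok,0],1); print('front edge x=%.4f*y+%.1f'%tuple(k),r[ok].std(),ok.sum(),'yaw',-np.arctan(k[0]),pts[ok,1].min(),pts[ok,1].max(),pts[ok,2].mean(),P[150:170,300:400].reshape(-1,3).mean(0))
for n in ('top','scene'):
    c2=ctrl.calibration(n); T2=np.linalg.inv(np.array(c2['view']))
    L={'top':[(387,204.2),(410.9,201),(394.7,189)],'scene':[(228,208.6),(206.4,213.8),(219.9,243.7)]}[n]
    print(n,[ray(p,z,c2,T2).round(1) for p,z in zip(L,(75,75,0))])
    Q=np.load(n+'.npz')['P'].reshape(-1,3); m=(abs(Q[:,2]-75)<4)&(Q[:,0]>450)&(Q[:,0]<640)&(abs(Q[:,1]+200)<110)
    q=Q[m][:,:2]; print(n,'carriage top', m.sum(), cv2.minAreaRect(q.astype(np.float32)), np.percentile(q,[1,50,99],axis=0).round(1).tolist())
E
```

```text
(257, 271) [ 455.5 -336.1   20. ]
(540, 247) [456.7 -67.1  20. ]
(272, 380) [ 574.1 -343.1   20. ]Traceback (most recent call last):
  File "<stdin>", line 8, in <module>
    raise TypeError("expected non-empty vector for x")
TypeError: expected non-empty vector for x
```

```bash
python3 - <<'E'
from h import *
f=np.load('w4.npz'); P=f['P']
pts=[]
for u in range(215,430,5):
    col=P[185:250,u]; 
    g=(col[:,2]>14)&(col[:,2]<26); g=g[:-2]&g[1:-1]&g[2:]
    if g.any(): i=np.argmax(g); pts.append(col[i])
pts=np.array(pts); k=np.array([0,np.median(pts[:,0])])
for _ in range(4):
    r=pts[:,0]-np.polyval(k,pts[:,1]); ok=abs(r)<max(4,1.5*np.median(abs(r))); k=np.polyfit(pts[ok,1],pts[ok,0],1)
print('front edge',k,ok.sum(),len(pts),pts[::6].round(0).tolist())
B=(abs(P[...,2]-20)<5); rows=[]
for v in range(215,300,8):
    us=np.where(B[v])[0]; rows.append((v,P[v,us[0]].round(0).tolist(),P[v,us[-1]].round(0).tolist()))
for r in rows: print(r)
for n in ('top','scene'):
    c2=ctrl.calibration(n); T2=np.linalg.inv(np.array(c2['view']))
    L={'top':[(387,204.2),(410.9,201),(394.7,189)],'scene':[(228,208.6),(206.4,213.8),(219.9,243.7)]}[n]
    print(n,[ray(p,z,c2,T2).round(1).tolist() for p,z in zip(L,(75,75,0))])
    Q=np.load(n+'.npz')['P'].reshape(-1,3)
    for z,lo,hi in ((75,4,0),(20,4,0)):
        m=(abs(Q[:,2]-z)<lo)&(Q[:,0]>430)&(Q[:,0]<(640 if z==75 else 800))&(abs(Q[:,1]+200)<(110 if z==75 else 170))
        q=Q[m][:,:2]; print(n,z,m.sum(), cv2.minAreaRect(q.astype(np.float32)), np.percentile(q,[1,50,99],axis=0).round(1).tolist())
E
```

```text
front edge [8.86075881e-03 4.58417616e+02] 43 43 [[455.0, -326.0, 14.0], [455.0, -290.0, 15.0], [457.0, -253.0, 17.0], [456.0, -217.0, 14.0], [457.0, -181.0, 14.0], [457.0, -145.0, 16.0], [457.0, -109.0, 15.0], [458.0, -74.0, 14.0]]
(215, [455.0, -327.0, 16.0], [479.0, -65.0, 17.0])
(223, [464.0, -342.0, 16.0], [489.0, -65.0, 18.0])
(231, [474.0, -342.0, 16.0], [500.0, -65.0, 17.0])
(239, [485.0, -342.0, 17.0], [511.0, -65.0, 16.0])
(247, [496.0, -342.0, 17.0], [543.0, 172.0, 18.0])
(255, [507.0, -343.0, 16.0], [550.0, 167.0, 25.0])
(263, [517.0, -342.0, 17.0], [557.0, 71.0, 15.0])
(271, [528.0, -341.0, 17.0], [568.0, 73.0, 15.0])
(279, [539.0, -342.0, 18.0], [582.0, 160.0, 25.0])
(287, [551.0, -342.0, 18.0], [594.0, 159.0, 24.0])
(295, [563.0, -343.0, 17.0], [601.0, 61.0, 15.0])
top [[548.6, -162.0, 75.0], [561.1, -241.0, 75.0], [608.4, -199.8, 0.0]]
top 75 879 ((567.4828491210938, -216.51998901367188), (140.1888885498047, 183.9625244140625), 1.2381020784378052) [[498.2, -297.1], [548.5, -201.4], [612.1, -125.5]]
top 20 3280 ((607.8864135742188, -199.69432067871094), (280.34002685546875, 299.5085144042969), 89.57221221923828) [[460.0, -335.8], [617.4, -195.1], [754.5, -61.4]]
scene [[538.2, -175.5, 75.0], [549.4, -234.6, 75.0], [603.1, -209.1, 0.0]]
scene 75 1241 ((564.9983520507812, -217.14511108398438), (143.36245727539062, 174.97560119628906), 0.6015649437904358) [[496.3, -279.8], [549.8, -206.3], [598.2, -130.9]]
scene 20 4647 ((606.3316650390625, -204.7705535888672), (279.6661376953125, 302.1962585449219), 89.6875) [[462.4, -341.6], [655.7, -208.1], [755.2, -67.2]]
```

Emit:
{"op": "send_rows", "data": {"targets": [{"offset": [-1,0,-2],"spin": 0.03},{"offset": [-2.2,0,-5],"spin": 0.06},{"offset": [-3.3,0,-8.5],"spin": 0.085},{"offset": [-3.3,0,-11.5],"spin": 0.085},{"offset": [-3.3,0,-13.5],"spin": 0.085},{"offset": [-3.3,0,-14.8],"spin": 0.085},{"offset": [-3.3,0,-15.4],"spin": 0.085},{"offset": [-3.3,0,-15.4],"spin": 0.085}]}}

```text
time_s: 8.5
eef_pos: [376.9, -192.6, 84.6]
ee_rot: [-0.001, 0.003, 1.0, 0.001]
force: [-0.4, 0.4, -2.2]
grip_width: 0.265
grip_force: 20.0
```

Emit:
{"op": "send_rows", "data": {"targets": [{"offset": [0.3,0,-0.35],"spin": 0},{"offset": [0.6,0,-0.6],"spin": 0},{"offset": [0.9,0,-0.65],"spin": 0},{"offset": [1.2,0,-0.65],"spin": 0},{"offset": [1.4,0,-0.55],"spin": 0},{"offset": [1.6,0,-0.45],"spin": 0},{"offset": [1.8,0,-0.33],"spin": 0},{"offset": [2.0,0,-0.22],"spin": 0}]}}

```text
time_s: 9.17
eef_pos: [397.5, -193.1, 83.2]
ee_rot: [0.0, 0.003, 1.0, -0.0]
force: [-0.5, 0.4, -2.1]
grip_width: 0.265
grip_force: 19.9
```

```bash
python3 - <<'E'
from h import *
s=ctrl.sense(); print(s['eef_pos'],s['force'],s['wrist_torque'])
E
```

```text
[ 397.47648136 -193.11459998   83.23506403] [-0.54157     0.43677958 -2.08053024] [ 0.0391277   0.10123194 -0.03991835]
```

Emit:
{"op": "send_rows", "data": {"targets": [{"offset": [0.25,0,0.1],"spin": 0},{"offset": [0.5,0,0.2],"spin": 0},{"offset": [0.75,0,0.28],"spin": 0},{"offset": [1.0,0,0.36],"spin": 0},{"offset": [1.25,0,0.44],"spin": 0},{"offset": [1.5,0,0.5],"spin": 0},{"offset": [1.75,0,0.56],"spin": 0},{"offset": [2.0,0,0.62],"spin": 0}]}}

```text
time_s: 9.83
eef_pos: [417.3, -193.1, 89.3]
ee_rot: [-0.0, 0.003, 1.0, 0.0]
force: [-1.1, 0.1, -1.7]
grip_width: 0.269
grip_force: 19.8
```

```bash
python3 - <<'E'
from h import *
s=ctrl.sense(); print(s['eef_pos'],s['force'],s['wrist_torque'])
im,d,c,T=cam('wrist'); P=cloud(d,c,T)
for v in range(230,300,4): print(v,P[v,312:328].mean(0).round(1))
E
```

```text
[ 417.29366987 -193.14237675   89.31485091] [-1.07636001  0.06503206 -1.72230258] [-0.02238642  0.22122261 -0.02376666]
230 [ 414.9 -194.4   75.8]
234 [ 414.8 -194.4   82.3]
238 [ 403.1 -194.1  116.7]
242 [ 404.  -194.1  119. ]
246 [ 405.6 -194.1  119.6]
250 [ 407.4 -194.2  119.9]
254 [ 409.  -194.2  120.5]
258 [ 410.6 -194.2  121.1]
262 [ 412.2 -194.2  121.9]
266 [ 413.9 -194.2  122.2]
270 [ 469.7 -195.1   18.4]
274 [ 473.1 -195.1   18.3]
278 [ 476.7 -195.1   18.2]
282 [ 480.1 -195.2   18.3]
286 [ 483.5 -195.2   18.5]
290 [ 487.1 -195.2   18.4]
294 [ 490.6 -195.2   18.5]
298 [ 494.3 -195.3   18.3]
```

Emit:
{"op": "send_rows", "data": {"targets": [{"offset": [0.3,0,0.06],"spin": 0},{"offset": [0.6,0,0.12],"spin": 0},{"offset": [0.9,0,0.17],"spin": 0},{"offset": [1.2,0,0.2],"spin": 0},{"offset": [1.5,0,0.22],"spin": 0},{"offset": [1.8,0,0.22],"spin": 0},{"offset": [2.1,0,0.22],"spin": 0},{"offset": [2.4,0,0.22],"spin": 0}]}}

```text
time_s: 10.55
eef_pos: [441.4, -193.1, 91.4]
ee_rot: [-0.0, 0.003, 1.0, 0.0]
force: [-0.9, 0.6, -1.9]
grip_width: 0.269
grip_force: 19.7
```

Emit:
{"op": "send_rows", "data": {"targets": [{"offset": [0.2,0,0],"spin": 0},{"offset": [0.4,0,0],"spin": 0},{"offset": [0.55,0,0],"spin": 0},{"offset": [0.55,0,0],"spin": 0}]}}

```text
time_s: 10.88
eef_pos: [446.8, -193.2, 91.5]
ee_rot: [0.0, 0.003, 1.0, -0.0]
force: [-0.7, 0.2, -2.6]
grip_width: 0.273
grip_force: 19.7
```

```bash
python3 - <<'E'
from h import *
s=ctrl.sense(); print(s['eef_pos'],s['force'],s['wrist_torque'])
im,d,c,T=cam('wrist'); P=cloud(d,c,T)
for v in range(230,282,3): print(v,P[v,312:328].mean(0).round(1))
E
```

```text
[ 446.84082587 -193.16402933   91.46546737] [-0.74153124  0.19420992 -2.5835804 ] [-0.02885335  0.22267272  0.0299331 ]
230 [ 432.7 -194.2  108.9]
233 [ 432.2 -194.2  113.9]
236 [ 432.  -194.2  118.2]
239 [ 431.9 -194.1  121.8]
242 [ 432.9 -194.1  122.9]
245 [ 434.1 -194.1  123.3]
248 [ 435.4 -194.2  123.5]
251 [ 436.8 -194.2  123.5]
254 [ 438.1 -194.2  123.7]
257 [ 439.5 -194.2  123.7]
260 [ 440.8 -194.2  124. ]
263 [ 438.2 -194.2  132.1]
266 [ 443.8 -194.2  123.7]
269 [ 492.5 -195.    31.9]
272 [ 492.6 -195.    36.4]
275 [ 492.7 -195.    40.8]
278 [ 492.6 -194.9   45.2]
281 [ 492.4 -194.9   49.8]
```

Emit:
{"op": "send_rows", "data": {"targets": [{"offset": [0.2,0,0],"spin": 0},{"offset": [0.4,0,0],"spin": 0},{"offset": [0.6,0,0],"spin": 0},{"offset": [0.7,0,0],"spin": 0},{"offset": [0.7,0,0],"spin": 0},{"offset": [0.5,0,0],"spin": 0},{"offset": [0.5,0,0],"spin": 0}]}}

```text
time_s: 11.52
eef_pos: [451.3, -193.1, 91.4]
ee_rot: [-0.0, 0.003, 1.0, 0.0]
force: [-1.0, 0.5, -2.8]
grip_width: 0.269
grip_force: 19.7
```

```bash
python3 - <<'E'
from h import *
s=ctrl.sense(); print(s['eef_pos'],s['force'],s['wrist_torque'])
im,d,c,T=cam('wrist'); P=cloud(d,c,T)
for v in range(230,282,3): print(v,P[v,312:328].mean(0).round(1))
E
```

```text
[ 451.31272491 -193.07938714   91.38489111] [-1.02652469  0.48531823 -2.77792566] [-0.05378665  0.13511031 -0.0045815 ]
230 [ 436.5 -194.1  110.5]
233 [ 432.9 -194.   123.6]
236 [ 436.1 -194.1  118.9]
239 [ 436.3 -194.1  121.9]
242 [ 437.2 -194.1  123. ]
245 [ 438.5 -194.1  123.3]
248 [ 439.8 -194.1  123.6]
251 [ 441.2 -194.1  123.5]
254 [ 442.5 -194.1  123.8]
257 [ 443.9 -194.1  123.8]
260 [ 445.3 -194.1  123.9]
263 [ 442.6 -194.   132.1]
266 [ 448.3 -194.1  123.5]
269 [ 492.4 -194.8   40.7]
272 [ 492.6 -194.8   44.9]
275 [ 492.6 -194.8   49.2]
278 [ 492.6 -194.8   53.3]
281 [ 492.6 -194.8   57.4]
```

Emit:
{"op": "send_rows", "data": {"targets": [{"offset": [0,0,-0.08],"spin": 0},{"offset": [0,0,-0.16],"spin": 0},{"offset": [0,0,-0.24],"spin": 0},{"offset": [0,0,-0.32],"spin": 0},{"offset": [0,0,-0.4],"spin": 0}]}}

```text
time_s: 11.98
eef_pos: [451.6, -193.1, 87.4]
ee_rot: [-0.0, 0.003, 1.0, 0.0]
force: [-0.7, -0.5, -1.9]
grip_width: 0.265
grip_force: 19.8
```

Emit:
{"op": "send_rows", "data": {"targets": [{"offset": [0,0,-0.08],"spin": 0},{"offset": [0,0,-0.16],"spin": 0}]}}

```text
time_s: 12.15
eef_pos: [451.9, -193.5, 86.2]
ee_rot: [0.0, 0.003, 1.0, -0.0]
force: [-0.1, -0.7, 5.6]
grip_width: 0.27
grip_force: 20.4
```

Emit:
{"op": "send_rows", "data": {"targets": [{"offset": [0,0,0.02],"spin": 0},{"offset": [0,0,0.02],"spin": 0},{"offset": [0,0,0.02],"spin": 0},{"offset": [0,0,0.02],"spin": 0},{"offset": [0,0,0.02],"spin": 0}], "grip": 0.6}}

```text
time_s: 12.57
eef_pos: [451.7, -193.2, 86.1]
ee_rot: [0.0, 0.003, 1.0, -0.0]
force: [0.5, 0.4, -1.2]
grip_width: 0.601
grip_force: 0.0
```

Emit:
{"op": "send_rows", "data": {"targets": [{"offset": [0,0,1],"spin": 0},{"offset": [0,0,3],"spin": 0},{"offset": [0,0,5.5],"spin": 0},{"offset": [0,0,7],"spin": 0},{"offset": [0,0,7],"spin": 0}]}}

```text
time_s: 12.98
eef_pos: [452.9, -194.1, 159.8]
ee_rot: [0.003, 0.003, 1.0, -0.002]
force: [0.5, 0.4, 1.0]
grip_width: 0.601
grip_force: 0.0
```

```bash
python3 - <<'E'
from h import *
s=ctrl.sense(); print(s['eef_pos'],s['force'],s['joints'].round(2))
im,d,c,T=cam('wrist'); P=cloud(d,c,T); np.savez('w5.npz',P=P,im=im,T=T)
cv2.imwrite('pics/w5.png',cv2.resize(cv2.convertScaleAbs(im[60:400,120:520,::-1],alpha=1.5),None,fx=1.75,fy=1.75))
for v in range(220,282,3): print(v,P[v,312:328].mean(0).round(1))
E
```

```text
[ 452.94798798 -194.06326562  159.84702959] [0.46589666 0.40906965 0.98923105] [-0.64  0.28  1.66  0.    1.19 -2.21]
220 [ 489.8 -196.7   18.3]
223 [ 492.8 -196.8   18.4]
226 [ 495.9 -196.8   18.4]
229 [ 492.5 -196.6   35.2]
232 [ 492.4 -196.6   43. ]
235 [ 492.5 -196.5   49.9]
238 [ 492.5 -196.4   56.6]
241 [ 492.6 -196.4   63.1]
244 [ 494.6 -196.4   64.6]
247 [ 489.2 -196.6   82.8]
250 [ 496.5 -196.3   72.3]
253 [ 498.6 -196.3   73.6]
256 [ 501.3 -196.4   73.6]
259 [ 504.  -196.4   73.4]
262 [ 506.6 -196.4   73.6]
265 [ 509.6 -196.4   73. ]
268 [ 512.2 -196.5   73.3]
271 [ 515.1 -196.5   73. ]
274 [ 517.6 -196.5   73.6]
277 [ 520.4 -196.5   73.5]
280 [ 514.4 -196.2   89.2]
```

View pics/w5.png

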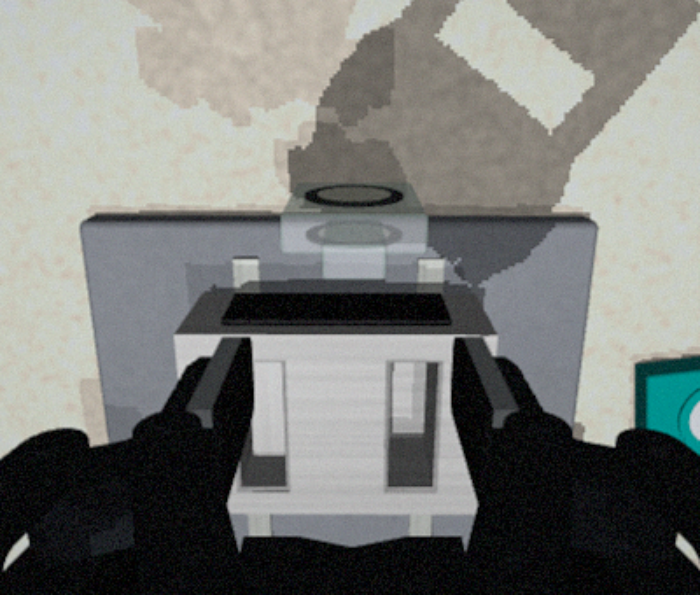

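```bash
python3 - <<'E'
from h import *
f=np.load('w5.npz'); P=f['P']
for v in range(196,224,2): print(v,P[v,316:330].mean(0).round(1),P[v,290:300].mean(0).round(1))
for v in range(268,340,6): print(v,'R',[P[v,u].round(0).astype(int).tolist() for u in (264,270,276,282)],'L',[P[v,u].round(0).astype(int).tolist() for u in (344,350,358,366)])
print('rows'); v=300
z=P[v,200:420,2].round(0).astype(int); print(list(zip(range(240,400,2),P[v,240:400:2,1].round(0).astype(int).tolist(),P[v,240:400:2,2].round(0).astype(int).tolist())))
E
```

```text
196 [ 440.5 -193.6  110.6] [ 449.4 -214.8   78.2]
198 [ 440.6 -193.6  115.2] [ 450.8 -214.9   78.4]
200 [ 441.2 -193.6  117.7] [ 452.5 -214.9   78.1]
202 [ 442.4 -193.6  118.1] [ 446.7 -213.1  103.2]
204 [ 443.7 -193.6  118.3] [ 456.  -215.1   76.9]
206 [ 445.1 -193.6  118.2] [ 475.7 -220.3   18.1]
208 [ 446.3 -193.7  118.4] [ 477.7 -220.4   17.9]
210 [ 447.7 -193.7  118.2] [ 479.7 -220.4   18. ]
212 [ 449.1 -193.7  118.3] [ 481.6 -220.5   18.4]
214 [ 450.4 -193.7  118.2] [ 483.6 -220.5   18.5]
216 [ 451.8 -193.7  118.2] [ 485.8 -220.6   17.9]
218 [ 453.2 -193.7  118.1] [ 487.7 -220.7   18.1]
220 [ 489.8 -193.9   18.3] [ 489.7 -220.7   18.4]
222 [ 491.8 -193.9   18.3] [ 491.7 -220.8   18.2]
268 R [[524, -247, 49], [524, -241, 51], [524, -236, 51], [512, -227, 74]] L [[535, -173, 29], [536, -167, 28], [535, -160, 30], [525, -155, 50]]
274 R [[455, -220, 189], [530, -241, 51], [531, -236, 49], [518, -228, 73]] L [[542, -173, 28], [542, -167, 29], [543, -159, 28], [530, -155, 51]]
280 R [[458, -220, 189], [537, -242, 49], [536, -236, 50], [524, -228, 72]] L [[549, -173, 29], [548, -167,
[... 2043 characters left out ...]
-198, 74), (320, -196, 73), (322, -195, 73), (324, -193, 73), (326, -191, 73), (328, -189, 75), (330, -188, 74), (332, -186, 73), (334, -184, 72), (336, -183, 74), (338, -181, 73), (340, -179, 73), (342, -175, 28), (344, -173, 27), (346, -171, 28), (348, -169, 28), (350, -167, 28), (352, -165, 28), (354, -163, 29), (356, -161, 28), (358, -159, 29), (360, -157, 29), (362, -156, 35), (364, -155, 47), (366, -155, 60), (368, -155, 71), (370, -154, 73), (372, -152, 73), (374, -151, 74), (376, -149, 73), (378, -147, 74), (380, -169, 197), (382, -169, 202), (384, -169, 205), (386, -169, 210), (388, -169, 213), (390, -169, 217), (392, -169, 219), (394, -169, 222), (396, -169, 226), (398, -168, 226)]
```

Emit:
{"op": "send_rows", "data": {"targets": [{"offset": [0,0,0],"spin": -0.11},{"offset": [-0.1,0.05,0],"spin": -0.23},{"offset": [-0.2,0.1,0],"spin": -0.35},{"offset": [-0.3,0.1,0],"spin": -0.47},{"offset": [-0.4,0.1,0],"spin": -0.59},{"offset": [-0.5,0.1,0],"spin": -0.71},{"offset": [-0.5,0.1,0],"spin": -0.83},{"offset": [-0.5,0.1,0],"spin": -0.95}]}}

```text
time_s: 13.7
eef_pos: [446.1, -191.8, 155.1]
ee_rot: [-0.001, 0.463, 0.887, 0.0]
force: [0.9, 0.3, -0.4]
grip_width: 0.598
grip_force: 0.0
```

Emit:
{"op": "send_rows", "data": {"targets": [{"offset": [0,0,0],"spin": -0.12},{"offset": [0,0,0],"spin": -0.24},{"offset": [0,0,0],"spin": -0.36},{"offset": [0,0,0],"spin": -0.48},{"offset": [0,0,0],"spin": -0.6},{"offset": [0,0,0],"spin": -0.62},{"offset": [0,0,0],"spin": -0.62}]}}

```text
time_s: 14.28
eef_pos: [446.3, -191.9, 155.4]
ee_rot: [-0.001, 0.708, 0.706, -0.0]
force: [0.2, -0.3, 0.2]
grip_width: 0.603
grip_force: 0.0
```

```bash
python3 - <<'E'
from h import *
s=ctrl.sense(); print(s['eef_pos'],s['ee_rot'],s['force'])
im,d,c,T=cam('wrist'); P=cloud(d,c,T); np.savez('w6.npz',P=P,im=im,T=T)
m=(P[...,2]>112)&(P[...,2]<124)&(abs(P[...,0]-447)<25)&(abs(P[...,1]+193)<30)
q=P[m]; print(len(q),np.percentile(q,[2,50,98],axis=0).round(1).tolist(),cv2.minAreaRect(q[:,:2].astype(np.float32)))
E
```

```text
[ 446.30584556 -191.93373983  155.42971497] [-6.62916538e-04  7.08184956e-01  7.06026642e-01 -9.16995261e-05] [ 0.15096759 -0.27933062  0.17916839]
801 [[440.7, -204.8, 114.2], [447.2, -192.5, 118.1], [454.2, -181.9, 119.5]] ((447.4690246582031, -193.58688354492188), (24.066038131713867, 13.662203788757324), 89.5960464477539)
```

Emit:
{"op": "send_rows", "data": {"targets": [{"offset": [0.1,-0.13,-1.5],"spin": 0},{"offset": [0.1,-0.13,-3],"spin": 0},{"offset": [0.1,-0.13,-4.4],"spin": 0},{"offset": [0.1,-0.13,-5.5],"spin": 0},{"offset": [0.1,-0.13,-6.3],"spin": 0},{"offset": [0.1,-0.13,-6.8],"spin": 0},{"offset": [0.1,-0.13,-6.9],"spin": 0},{"offset": [0.1,-0.13,-6.9],"spin": 0}]}}

```text
time_s: 15.0
eef_pos: [447.7, -193.5, 87.2]
ee_rot: [0.0, 0.709, 0.706, 0.0]
force: [0.1, -0.2, -0.0]
grip_width: 0.6
grip_force: 0.0
```

Emit:
{"op": "send_rows", "data": {"targets": [{"offset": [0,0,0],"spin": 0},{"offset": [0,0,0],"spin": 0},{"offset": [0,0,0],"spin": 0},{"offset": [0,0,0],"spin": 0},{"offset": [0,0,0],"spin": 0},{"offset": [0,0,0],"spin": 0}], "grip": 0.1, "squeeze": 20}}

```text
time_s: 15.5
eef_pos: [447.8, -193.6, 87.6]
ee_rot: [0.0, 0.709, 0.705, 0.0]
force: [-1.0, 0.6, 5.3]
grip_width: 0.155
grip_force: 22.6
```

Emit:
{"op": "send_rows", "data": {"targets": [{"offset": [0,0,0.5],"spin": 0},{"offset": [-0.1,0,1.5],"spin": 0},{"offset": [-0.3,0,3],"spin": 0},{"offset": [-0.5,0,5],"spin": 0.06},{"offset": [-0.5,0.3,7],"spin": 0.18},{"offset": [-0.5,0.6,8.8],"spin": 0.3},{"offset": [-0.3,0.9,9.7],"spin": 0.42},{"offset": [0,1.2,10],"spin": 0.54}]}}

```text
time_s: 16.17
eef_pos: [448.0, -181.6, 189.4]
ee_rot: [0.001, 0.493, 0.87, -0.0]
force: [-0.1, -0.8, -2.3]
grip_width: 0.15
grip_force: 21.7
```

Emit:
{"op": "send_rows", "data": {"targets": [{"offset": [1,0.2,0],"spin": 0.12},{"offset": [2.2,0.4,0],"spin": 0.24},{"offset": [3.5,0.6,0],"spin": 0.36},{"offset": [4.8,0.8,0],"spin": 0.48},{"offset": [6.2,1,0],"spin": 0.6},{"offset": [7.5,1.2,0],"spin": 0.72},{"offset": [8.7,1.4,0],"spin": 0.84},{"offset": [9.5,1.5,0],"spin": 0.96}]}}

```text
time_s: 16.83
eef_pos: [543.3, -166.1, 187.4]
ee_rot: [-0.0, 0.035, 0.999, 0.0]
force: [0.2, -0.5, -1.6]
grip_width: 0.152
grip_force: 21.7
```

Emit:
{"op": "send_rows", "data": {"targets": [{"offset": [0.3,0,0],"spin": 0.07},{"offset": [0.3,0,0],"spin": 0.07},{"offset": [0.3,0,0],"spin": 0.07}]}}

```text
time_s: 17.08
eef_pos: [545.4, -166.4, 187.3]
ee_rot: [-0.0, 0.004, 1.0, 0.0]
force: [-0.1, -0.1, -2.5]
grip_width: 0.152
grip_force: 21.7
```

```bash
python3 - <<'E'
from h import *
s=ctrl.sense(); print(s['eef_pos'],s['ee_rot'],s['force'])
im,d,c,T=cam('wrist'); P=cloud(d,c,T); np.savez('w7.npz',P=P,im=im,T=T)
cv2.imwrite('pics/w7.png',cv2.resize(cv2.convertScaleAbs(im[60:400,120:520,::-1],alpha=1.5),None,fx=1.75,fy=1.75))
E
```

```text
[ 545.35701913 -166.35045527  187.25267615] [-2.28623153e-04  4.01303745e-03  9.99991918e-01  9.03678263e-05] [-0.14698167 -0.07643294 -2.47324937]
```

View pics/w7.png

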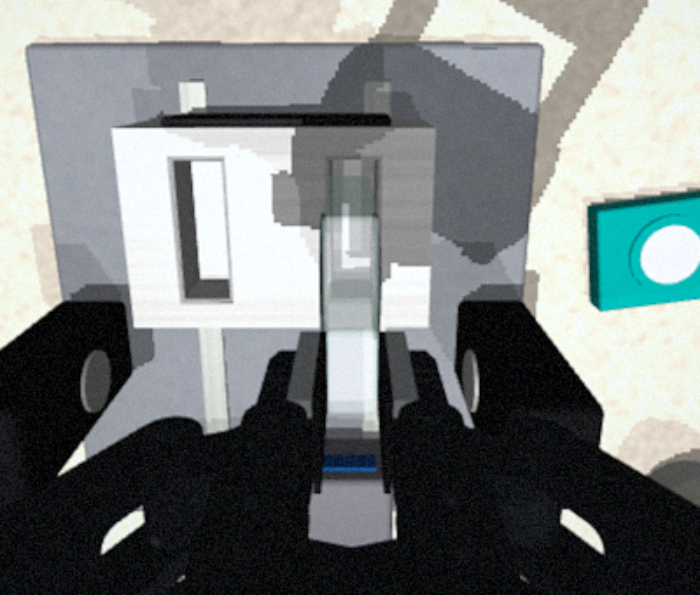

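```bash
python3 - <<'E'
from h import *
f=np.load('w7.npz'); P=f['P'];T=f['T'];c=ctrl.calibration('wrist')
for v in (146,148,150,152,154,156,158,160): print(v,P[v,322].round(0),end=' ')
for v in (152,156,160,166):
    r=P[v,295:350]; print(v,[(int(u),int(round(y)),int(round(z))) for u,y,z in zip(range(295,350),r[:,1],r[:,2])][8:48:1])
for p in [(328,157),(381,157),(166,157),(224,157)]: print(ray((120+p[0]/1.75,60+p[1]/1.75),75,c,T).round(1), ray((120+p[0]/1.75,60+p[1]/1.75),73.5,c,T).round(1))
E
```

```text
146 [ 508. -166.   74.] 148 [ 509. -166.   74.] 150 [ 511. -166.   72.] 152 [ 519. -166.   29.] 154 [ 521. -166.   28.] 156 [ 523. -166.   29.] 158 [ 524. -166.   29.] 160 [ 515. -166.  103.] 152 [(303, -181, 73), (304, -180, 73), (305, -180, 74), (306, -179, 72), (307, -178, 72), (308, -178, 55), (309, -178, 28), (310, -177, 28), (311, -176, 28), (312, -175, 27), (313, -174, 28), (314, -173, 28), (315, -172, 29), (316, -171, 29), (317, -170, 27), (318, -169, 29), (319, -168, 28), (320, -168, 29), (321, -167, 28), (322, -166, 29), (323, -165, 29), (324, -164, 30), (325, -163, 27), (326, -162, 29), (327, -161, 29), (328, -160, 28), (329, -159, 28), (330, -158, 27), (331, -157, 28), (332, -156, 28), (333, -155, 28), (334, -155, 48), (335, -155, 71), (336, -154, 72), (337, -153, 73), (338, -152, 73), (339, -152, 75), (340, -151, 73), (341, -150, 73), (342, -149, 73)]
156 [(303, -181, 74), (304, -181, 73), (305, -180, 74), (306, -179, 73), (307, -178, 71), (308, -178, 57), (309, -178, 30), (310, -177, 29), (311, -176, 27), (312, -175, 28), (313, -174, 28), (314, -173, 28), (315, -172, 29
[... 1364 characters left out ...]
28), (314, -171, 128), (315, -171, 128), (316, -170, 127), (317, -169, 127), (318, -169, 128), (319, -168, 127), (320, -167, 128), (321, -167, 128), (322, -166, 127), (323, -165, 129), (324, -164, 127), (325, -164, 127), (326, -163, 126), (327, -163, 130), (328, -162, 129), (329, -161, 128), (330, -160, 127), (331, -160, 124), (332, -156, 27), (333, -155, 28), (334, -155, 52), (335, -155, 70), (336, -154, 72), (337, -166, 355), (338, -152, 73), (339, -152, 75), (340, -151, 74), (341, -150, 75), (342, -149, 74)]
[ 510.5 -177.6   75. ] [ 510.7 -177.6   73.5]
[ 510.7 -152.9   75. ] [ 510.9 -152.8   73.5]
[ 509.8 -253.1   75. ] [ 510.  -253.6   73.5]
[ 510.1 -226.    75. ] [ 510.2 -226.4   73.5]
```

Emit:
{"op": "send_rows", "data": {"targets": [{"offset": [0.05,0.08,-0.6],"spin": -0.003},{"offset": [0.1,0.15,-1.4],"spin": -0.003},{"offset": [0.1,0.15,-2.0],"spin": -0.003},{"offset": [0.1,0.15,-2.2],"spin": -0.003},{"offset": [0.1,0.15,-2.2],"spin": -0.003}]}}

```text
time_s: 17.55
eef_pos: [546.2, -164.8, 164.1]
ee_rot: [-0.001, 0.005, 1.0, 0.0]
force: [-0.7, 0.2, -2.1]
grip_width: 0.151
grip_force: 21.7
```

Emit:
{"op": "send_rows", "data": {"targets": [{"offset": [0,0,-0.08],"spin": 0},{"offset": [0,0,-0.16],"spin": 0},{"offset": [0,0,-0.24],"spin": 0},{"offset": [0,0,-0.32],"spin": 0},{"offset": [0,0,-0.4],"spin": 0}]}}

```text
time_s: 17.97
eef_pos: [546.7, -165.0, 161.1]
ee_rot: [0.0, 0.004, 1.0, -0.0]
force: [0.1, 0.1, -2.0]
grip_width: 0.155
grip_force: 21.7
```

```bash
python3 - <<'E'
from h import *
f=cam('wrist'); im,d,c,T=f; P=cloud(d,c,T)
print(ctrl.sense()['eef_pos'],ctrl.sense()['force'])
for v in (150,160,170,180,190,200):
    r=P[v,280:360]; print(v,[(int(round(x)),int(round(y)),int(round(z))) for x,y,z in r[10:64:2]])
E
```

```text
[ 546.58295199 -164.93045147  160.92652091] [-0.28035537  0.11406775 -1.95385258]
150 [(509, -188, 74), (509, -187, 73), (509, -185, 73), (509, -184, 73), (509, -182, 74), (509, -181, 74), (509, -179, 75), (509, -178, 73), (509, -176, 73), (509, -175, 74), (509, -173, 74), (509, -172, 74), (509, -170, 72), (509, -169, 73), (509, -167, 72), (509, -166, 74), (509, -164, 74), (509, -163, 74), (509, -161, 74), (509, -160, 73), (509, -158, 73), (509, -157, 73), (509, -155, 73), (509, -154, 73), (509, -152, 73), (509, -151, 74), (509, -149, 73)]
160 [(516, -188, 74), (516, -187, 74), (516, -186, 72), (516, -184, 74), (516, -182, 74), (516, -181, 74), (516, -179, 73), (517, -178, 70), (522, -178, 39), (516, -175, 73), (516, -173, 76), (516, -172, 76), (516, -170, 77), (516, -169, 77), (516, -167, 76), (516, -166, 76), (516, -164, 76), (516, -163, 77), (516, -161, 76), (516, -160, 76), (524, -157, 27), (524, -156, 29), (519, -155, 60), (517, -154, 73), (475, -165, 329), (517, -151, 73), (517, -149, 73)]
170 [(524, -189, 74), (524, -187, 73), (524, -186, 74), (524, -184, 72), (524, -183, 74),
[... 1132 characters left out ...]
152), (520, -166, 151), (520, -165, 151), (520, -164, 153), (520, -162, 153), (520, -161, 153), (520, -160, 152), (520, -159, 152), (520, -158, 152), (521, -157, 149), (540, -152, 74), (540, -151, 73), (540, -149, 73)]
200 [(548, -190, 73), (547, -188, 74), (548, -187, 72), (547, -185, 74), (547, -183, 73), (548, -182, 73), (531, -177, 132), (525, -174, 153), (525, -173, 152), (525, -172, 152), (525, -171, 151), (525, -170, 152), (525, -169, 152), (526, -168, 151), (525, -167, 152), (526, -166, 151), (526, -165, 150), (525, -164, 154), (526, -163, 151), (526, -161, 151), (525, -160, 152), (526, -159, 150), (526, -158, 151), (526, -157, 149), (548, -152, 73), (548, -151, 74), (548, -149, 73)]
```

Emit:
{"op": "send_rows", "data": {"targets": [{"offset": [-0.05,0.05,-0.15],"spin": 0},{"offset": [-0.1,0.05,-0.3],"spin": 0},{"offset": [-0.1,0.05,-0.5],"spin": 0},{"offset": [-0.1,0.05,-0.7],"spin": 0},{"offset": [-0.1,0.05,-0.9],"spin": 0},{"offset": [-0.1,0.05,-1.15],"spin": 0},{"offset": [-0.1,0.05,-1.4],"spin": 0}]}}

```text
time_s: 18.6
eef_pos: [545.6, -164.5, 146.8]
ee_rot: [0.0, 0.004, 1.0, -0.0]
force: [0.1, -0.3, -1.4]
grip_width: 0.152
grip_force: 21.7
```

Emit:
{"op": "send_rows", "data": {"targets": [{"offset": [0,0,-0.25],"spin": 0},{"offset": [0,0,-0.5],"spin": 0},{"offset": [0,0,-0.75],"spin": 0},{"offset": [0,0,-1.0],"spin": 0},{"offset": [0,0,-1.25],"spin": 0},{"offset": [0,0,-1.45],"spin": 0},{"offset": [0,0,-1.6],"spin": 0}]}}

```text
time_s: 19.18
eef_pos: [545.6, -164.4, 130.8]
ee_rot: [-0.0, 0.004, 1.0, 0.0]
force: [0.0, -0.3, -2.6]
grip_width: 0.153
grip_force: 21.7
```

Clean so far, with no contact even below the spacer height margin. I'll continue, slowing near the floor.

Emit:
{"op": "send_rows", "data": {"targets": [{"offset": [0,0,-0.2],"spin": 0},{"offset": [0,0,-0.4],"spin": 0},{"offset": [0,0,-0.6],"spin": 0},{"offset": [0,0,-0.75],"spin": 0},{"offset": [0,0,-0.85],"spin": 0},{"offset": [0,0,-0.93],"spin": 0},{"offset": [0,0,-1.0],"spin": 0}]}}

```text
time_s: 19.77
eef_pos: [545.6, -164.5, 121.0]
ee_rot: [0.0, 0.004, 1.0, -0.0]
force: [0.3, 0.1, -2.1]
grip_width: 0.154
grip_force: 21.7
```

Emit:
{"op": "send_rows", "data": {"targets": [{"offset": [0,0,-0.08],"spin": 0},{"offset": [0,0,-0.16],"spin": 0},{"offset": [0,0,-0.22],"spin": 0}]}}

```text
time_s: 20.02
eef_pos: [545.6, -164.5, 118.8]
ee_rot: [-0.0, 0.004, 1.0, -0.0]
force: [-0.6, -0.1, -3.1]
grip_width: 0.155
grip_force: 21.7
```

Emit:
{"op": "send_rows", "data": {"targets": [{"offset": [0,0,-0.06],"spin": 0},{"offset": [0,0,-0.12],"spin": 0}]}}

```text
time_s: 20.18
eef_pos: [545.6, -164.5, 117.6]
ee_rot: [0.0, 0.004, 1.0, 0.0]
force: [-0.1, -0.4, -2.6]
grip_width: 0.154
grip_force: 21.7
```

Emit:
{"op": "send_rows", "data": {"targets": [{"offset": [0,0,-0.06],"spin": 0}]}}

```text
time_s: 20.27
eef_pos: [545.8, -164.7, 117.6]
ee_rot: [0.0, 0.004, 1.0, -0.0]
force: [-1.8, -0.6, 4.6]
grip_width: 0.154
grip_force: 22.5
```

Emit:
{"op": "send_rows", "data": {"targets": [{"offset": [0,0,-0.04],"spin": 0}]}}

```text
time_s: 20.35
eef_pos: [545.9, -164.8, 117.5]
ee_rot: [0.001, 0.004, 1.0, -0.0]
force: [-1.9, -0.2, 7.7]
grip_width: 0.153
grip_force: 22.8
```

Emit:
{"op": "send_rows", "data": {"targets": [{"offset": [0,0,0.05],"spin": 0},{"offset": [0,0,0.05],"spin": 0}]}}

```text
time_s: 20.52
eef_pos: [545.8, -164.6, 117.6]
ee_rot: [0.0, 0.004, 1.0, -0.0]
force: [-0.1, -0.5, 2.7]
grip_width: 0.15
grip_force: 22.3
```

Emit:
{"op": "send_rows", "data": {"targets": [{"offset": [0,0,0],"spin": 0},{"offset": [0,0,0],"spin": 0},{"offset": [0,0,0],"spin": 0},{"offset": [0,0,0],"spin": 0},{"offset": [0,0,0],"spin": 0}], "grip": 0.5}}

```text
time_s: 20.93
eef_pos: [545.6, -164.4, 117.1]
ee_rot: [-0.0, 0.004, 1.0, 0.0]
force: [-0.5, -0.6, -0.4]
grip_width: 0.5
grip_force: 0.0
```

Emit:
{"op": "send_rows", "data": {"targets": [{"offset": [0,0,1],"spin": 0},{"offset": [0,0,3],"spin": 0},{"offset": [0,0,6],"spin": 0},{"offset": [0,0,8],"spin": 0},{"offset": [-2,-1,8],"spin": 0},{"offset": [-5,-2,8],"spin": 0},{"offset": [-8,-3,8],"spin": 0},{"offset": [-9,-3,8],"spin": 0}]}}

```text
time_s: 21.6
eef_pos: [453.1, -195.4, 198.0]
ee_rot: [-0.0, 0.005, 1.0, -0.0]
force: [-1.1, 1.2, 0.3]
grip_width: 0.498
grip_force: 0.0
```

```bash
python3 - <<'E'
from h import *
s=ctrl.sense(); print(s['eef_pos'],s['force'])
im,d,c,T=cam('wrist'); P=cloud(d,c,T); np.savez('w8.npz',P=P,im=im,T=T)
cv2.imwrite('pics/w8.png',cv2.resize(cv2.convertScaleAbs(im[60:400,120:520,::-1],alpha=1.5),None,fx=1.75,fy=1.75))
m=(P[...,2]>138)&(P[...,2]<158)&(abs(P[...,0]-547)<30)&(abs(P[...,1]+166)<25); q=P[m]
print(len(q)); print(np.percentile(q,[2,50,98],axis=0).round(1).tolist())
E
```

```text
[ 453.08069579 -195.42493203  198.01600206] [-1.11019185  1.18435455  0.26134375]
652
[[534.4, -174.1, 138.9], [542.8, -167.6, 147.8], [557.4, -160.6, 149.3]]
```

View pics/w8.png

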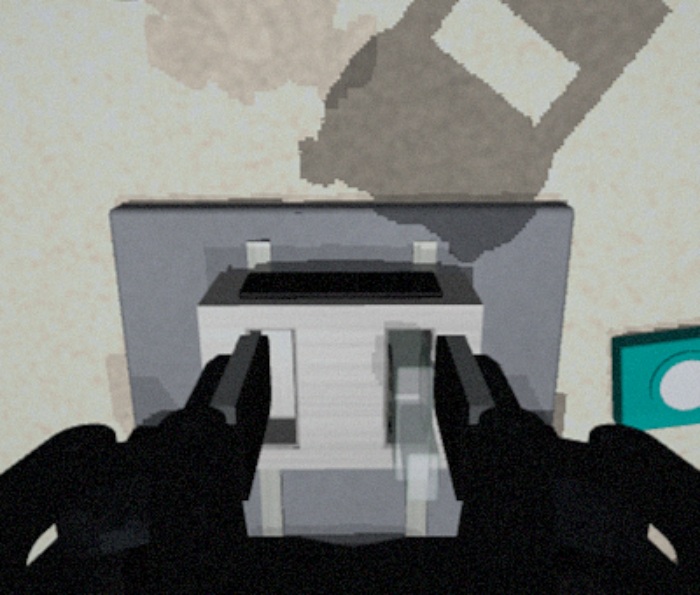

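Emit:
{"op": "send_rows", "data": {"targets": [{"offset": [0,-0.5,-2.5],"spin": 0},{"offset": [0,-1,-6],"spin": 0},{"offset": [0,-1.6,-9.5],"spin": 0},{"offset": [0,-1.6,-12.5],"spin": 0},{"offset": [0,-1.6,-14.2],"spin": 0},{"offset": [0,-1.6,-14.8],"spin": 0},{"offset": [0.5,-1.6,-14.8],"spin": 0},{"offset": [1.2,-1.6,-14.8],"spin": 0}], "grip": 0}}

```text
time_s: 22.32
eef_pos: [468.8, -210.8, 50.4]
ee_rot: [0.001, 0.004, 1.0, -0.001]
force: [-0.6, 0.3, 0.8]
grip_width: -0.001
grip_force: 0.0
```

Emit:
{"op": "send_rows", "data": {"targets": [{"offset": [0.3,0,0],"spin": 0},{"offset": [0.6,0,0],"spin": 0},{"offset": [0.9,0,0],"spin": 0},{"offset": [1.2,0,0],"spin": 0},{"offset": [1.5,0,0],"spin": 0},{"offset": [1.8,0,0],"spin": 0},{"offset": [2.1,0,0],"spin": 0},{"offset": [2.4,0,0],"spin": 0}]}}

```text
time_s: 22.98
eef_pos: [491.9, -210.5, 49.2]
ee_rot: [-0.0, 0.004, 1.0, 0.0]
force: [0.4, 0.3, -0.9]
grip_width: 0.001
grip_force: 0.0
```

Emit:
{"op": "send_rows", "data": {"targets": [{"offset": [0.2,0,0],"spin": 0},{"offset": [0.5,0,0],"spin": 0},{"offset": [0.8,0,0],"spin": 0},{"offset": [1.1,0,0],"spin": 0},{"offset": [1.4,0,0],"spin": 0},{"offset": [1.7,0,0],"spin": 0},{"offset": [2.0,0,0],"spin": 0},{"offset": [2.3,0,0],"spin": 0}]}}

```text
time_s: 23.65
eef_pos: [514.9, -210.5, 49.2]
ee_rot: [0.0, 0.004, 1.0, -0.0]
force: [-0.2, -0.3, 0.4]
grip_width: 0.001
grip_force: 0.0
```

```bash
python3 - <<'E'
from h import *
s=ctrl.sense(); print(s['eef_pos'],s['force'])
im,d,c,T=cam('wrist'); P=cloud(d,c,T)
cv2.imwrite('pics/w9.png',cv2.resize(cv2.convertScaleAbs(im[60:400,120:520,::-1],alpha=1.5),None,fx=1.75,fy=1.75))
m=(P[...,2]>70)&(P[...,2]<78)&(abs(P[...,1]+200)<70)&(P[...,0]>470); print(m.sum(), np.percentile(P[m],[1,50,99],axis=0).round(1).tolist())
E
```

```text
[ 514.93181059 -210.46424783   49.18084646] [-0.18314796 -0.29154109  0.44937244]
17353 [[496.2, -269.2, 70.5], [509.2, -189.5, 73.3], [568.5, -130.7, 75.5]]
```

```bash
python3 - <<'E'
from h import *
im,d,c,T=cam('wrist'); P=cloud(d,c,T)
for u in (150,220,290,320,350,400):
    print(u,[tuple(P[v,u].round(0).astype(int).tolist()) for v in range(120,330,10)])
im,d,c,T=cam('scene'); P=cloud(d,c,T); Q=P.reshape(-1,3); m=(abs(Q[:,2]-75)<3)&(Q[:,0]>450)&(Q[:,0]<700)&(abs(Q[:,1]+205)<70); print(np.percentile(Q[m],[1,50,99],axis=0).round(1).tolist())
Q0=np.load('scene.npz')['P'].reshape(-1,3); m=(abs(Q0[:,2]-75)<3)&(Q0[:,0]>450)&(Q0[:,0]<700)&(abs(Q0[:,1]+205)<70); print(np.percentile(Q0[m],[1,50,99],axis=0).round(1).tolist())
for q in ['well_left','well_right','push_plate']: print(q,[(r['uv'],round(r['conf'],2)) for r in ctrl.place_of('scene',q)[:1]])
E
```

```text
150 [(453, -317, -2), (458, -308, 18), (464, -309, 17), (469, -309, 19), (475, -310, 18), (481, -311, 18), (487, -312, 18), (493, -313, 19), (499, -313, 19), (506, -315, 18), (512, -316, 19), (519, -317, 18), (526, -318, 18), (532, -319, 19), (539, -320, 19), (546, -321, 18), (553, -322, 19), (560, -323, 19), (568, -325, 18), (576, -326, 18), (583, -327, 18)]
220 [(454, -273, -2), (458, -268, 18), (464, -268, 18), (470, -269, 18), (475, -269, 19), (481, -270, 19), (487, -271, 19), (493, -271, 18), (496, -268, 31), (496, -262, 51), (496, -258, 65), (498, -256, 75), (503, -257, 73), (508, -257, 74), (513, -258, 73), (518, -258, 74), (523, -258, 74), (529, -259, 73), (534, -259, 74), (504, -242, 126), (505, -240, 131)]
290 [(454, -230, 0), (459, -228, 17), (464, -228, 19), (470, -229, 17), (476, -229, 17), (481, -229, 20), (488, -229, 18), (494, -229, 19), (492, -227, 45), (492, -225, 63), (496, -225, 65), (498, -225, 74), (504, -225, 73), (509, -225, 73), (514, -225, 72), (510, -224, 90), (510, -223, 98), (504, -221, 115), (504, -221, 121), (505, -220, 126), (504, -220, 131)]
320 [(454
[... 636 characters left out ...]
(510, -200, 98), (504, -201, 115), (505, -201, 120), (504, -202, 127), (506, -202, 130)]
400 [(455, -161, -2), (459, -165, 17), (465, -165, 18), (471, -165, 18), (476, -165, 18), (482, -164, 18), (488, -164, 18), (495, -163, 17), (493, -170, 46), (493, -174, 64), (497, -174, 66), (499, -175, 73), (504, -175, 73), (509, -175, 73), (515, -174, 71), (517, -175, 77), (520, -176, 80), (525, -175, 81), (503, -186, 123), (504, -187, 126), (505, -188, 130)]
[[496.9, -274.2, 72.1], [555.5, -207.7, 74.7], [596.6, -136.7, 77.8]]
[[496.3, -273.9, 72.1], [548.9, -206.0, 74.8], [596.3, -136.6, 77.8]]
well_left [([308.4, 180.9], 0.71)]
well_right [([204.4, 213.7], 0.58)]
push_plate [([220.0, 200.2], 0.88)]
```

Emit:
{"op": "send_rows", "data": {"targets": [{"offset": [-1,0,0],"spin": 0},{"offset": [-2.5,0,0],"spin": 0},{"offset": [-4.5,0,0],"spin": 0},{"offset": [-6,0,0],"spin": 0},{"offset": [-6.5,0,0],"spin": 0},{"offset": [-6.5,0,0],"spin": 0}]}}

```text
time_s: 24.45
eef_pos: [449.1, -210.6, 49.4]
ee_rot: [0.0, 0.005, 1.0, -0.0]
force: [0.1, -0.5, -0.4]
grip_width: -0.001
grip_force: 0.0
```

```bash
python3 - <<'E'
from h import *
s=ctrl.sense(); print(s['eef_pos'],s['force'])
im,d,c,T=cam('wrist'); P=cloud(d,c,T)
X,Y,Z=s['eef_pos']
m=(abs(P[...,0]-X)<40)&(abs(P[...,1]-Y)<40)&(P[...,2]>25)
q=P[m]
for z in range(30,150,10):
    k=q[(q[:,2]>=z)&(q[:,2]<z+10)]
    if len(k): print(z,len(k),k.min(0).round(0),k.max(0).round(0))
for u in (310,320,330): print(u,[tuple(P[v,u].round(0).astype(int).tolist()) for v in range(180,300,5)])
E
```

```text
[ 449.10126573 -210.58660765   49.41162211] [ 0.05688545 -0.54943493 -0.40594497]
70 56 [ 439. -220.   77.] [ 444. -205.   80.]
80 603 [ 439. -225.   80.] [ 444. -198.   90.]
90 784 [ 439. -225.   90.] [ 444. -198.  100.]
100 733 [ 439. -225.  100.] [ 459. -198.  110.]
110 1561 [ 436. -240.  110.] [ 462. -181.  120.]
120 5296 [ 436. -249.  120.] [ 463. -173.  130.]
130 7221 [ 433. -251.  130.] [ 460. -171.  140.]
140 7519 [ 432. -251.  140.] [ 458. -171.  150.]
310 [(426, -218, -1), (430, -218, -3), (432, -218, 0), (436, -218, -1), (440, -218, -3), (443, -218, -1), (446, -218, 0), (450, -218, -2), (453, -218, 0), (457, -219, -2), (457, -218, 10), (457, -218, 17), (460, -218, 18), (463, -218, 19), (440, -216, 79), (439, -216, 85), (439, -215, 90), (439, -215, 94), (440, -215, 98), (440, -215, 102), (440, -215, 106), (439, -215, 110), (440, -215, 111), (439, -215, 117)]
320 [(426, -211, -1), (429, -211, -1), (433, -212, -3), (436, -212, -1), (440, -212, -2), (443, -212, -2), (447, -212, -3), (450, -212, -1), (454, -212, -2), (457, -212, -2), (457, -212, 10), (457, -212, 17), (460, -212, 18), (463, -212, 19), (439, -211, 80), (439, -211, 85), (439, -211, 89), (440, -211, 94), (439, -211, 98), (440, -211, 101), (440, -211, 106), (440, -211, 109), (440, -211, 112), (442, -211, 112)]
330 [(426, -205, -2), (430, -205, -2), (433, -205, -1), (436, -205, -2), (440, -205, -2), (443, -205, -1), (447, -205, -2), (450, -205, -1), (454, -205, -2), (457, -205, -2), (456, -205, 11), (457, -205, 17), (460, -205, 18), (464, -206, 18), (439, -207, 81), (378, -210, 217), (439, -207, 89), (440, -207, 94), (440, -207, 98), (440, -208, 102), (440, -208, 105), (439, -208, 110), (440, -208, 111), (439, -208, 117)]
```

The shut fingertips sit about 28 mm above the reported TCP, so they slid over the carriage without touching it. I'll go lower, and shift sideways to keep clear of the cell.

Emit:
{"op": "send_rows", "data": {"targets": [{"offset": [0,-0.8,-0.6],"spin": 0},{"offset": [0,-1.6,-1.2],"spin": 0},{"offset": [0,-2.4,-1.8],"spin": 0},{"offset": [0,-2.4,-2.3],"spin": 0},{"offset": [0.8,-2.4,-2.4],"spin": 0},{"offset": [1.8,-2.4,-2.4],"spin": 0},{"offset": [2.4,-2.4,-2.4],"spin": 0}]}}

```text
time_s: 25.08
eef_pos: [474.7, -234.4, 25.0]
ee_rot: [0.0, 0.004, 1.0, 0.0]
force: [-0.9, -0.4, 0.3]
grip_width: 0.002
grip_force: 0.0
```

Emit:
{"op": "send_rows", "data": {"targets": [{"offset": [0.25,0,0],"spin": 0},{"offset": [0.5,0,0],"spin": 0},{"offset": [0.75,0,0],"spin": 0},{"offset": [1.0,0,0],"spin": 0},{"offset": [1.25,0,0],"spin": 0},{"offset": [1.5,0,0],"spin": 0},{"offset": [1.75,0,0],"spin": 0},{"offset": [2.0,0,0],"spin": 0}]}}

```text
time_s: 25.75
eef_pos: [493.6, -234.3, 25.1]
ee_rot: [-0.0, 0.004, 1.0, 0.0]
force: [-3.5, 0.7, 0.3]
grip_width: 0.001
grip_force: 1.7
```

Contact at about 3.5 N. Pushing on.

Emit:
{"op": "send_rows", "data": {"targets": [{"offset": [0.3,0,0],"spin": 0},{"offset": [0.6,0,0],"spin": 0},{"offset": [0.9,0,0],"spin": 0},{"offset": [1.2,0,0],"spin": 0},{"offset": [1.5,0,0],"spin": 0},{"offset": [1.8,0,0],"spin": 0},{"offset": [2.1,0,0],"spin": 0},{"offset": [2.4,0,0],"spin": 0}]}}

```text
time_s: 26.42
eef_pos: [517.9, -234.4, 25.1]
ee_rot: [-0.0, 0.004, 1.0, 0.0]
force: [-3.7, 0.8, 0.4]
grip_width: 0.001
grip_force: 1.8
```

Emit:
{"op": "send_rows", "data": {"targets": [{"offset": [0.3,0,0],"spin": 0},{"offset": [0.6,0,0],"spin": 0},{"offset": [0.9,0,0],"spin": 0},{"offset": [1.2,0,0],"spin": 0},{"offset": [1.5,0,0],"spin": 0},{"offset": [1.8,0,0],"spin": 0},{"offset": [2.1,0,0],"spin": 0},{"offset": [2.4,0,0],"spin": 0}]}}

```text
time_s: 27.08
eef_pos: [541.9, -234.6, 25.1]
ee_rot: [-0.0, 0.004, 1.0, -0.0]
force: [-4.1, -1.8, -1.5]
grip_width: 0.002
grip_force: 1.8
```

Emit:
{"op": "send_rows", "data": {"targets": [{"offset": [0.2,0,0],"spin": 0},{"offset": [0.4,0,0],"spin": 0},{"offset": [0.6,0,0],"spin": 0},{"offset": [0.8,0,0],"spin": 0},{"offset": [1.0,0,0],"spin": 0},{"offset": [1.2,0,0],"spin": 0},{"offset": [1.35,0,0],"spin": 0},{"offset": [1.5,0,0],"spin": 0}]}}

```text
time_s: 27.75
eef_pos: [556.8, -234.6, 25.2]
ee_rot: [0.0, 0.004, 1.0, -0.0]
force: [-3.8, -2.9, -2.0]
grip_width: 0.003
grip_force: 1.6
```

Emit:
{"op": "send_rows", "data": {"targets": [{"offset": [0.12,0,0],"spin": 0},{"offset": [0.24,0,0],"spin": 0},{"offset": [0.36,0,0],"spin": 0},{"offset": [0.48,0,0],"spin": 0}]}}

```text
time_s: 28.08
eef_pos: [560.1, -234.5, 25.2]
ee_rot: [-0.002, 0.004, 1.0, 0.0]
force: [-17.0, -3.0, 6.6]
grip_width: -0.004
grip_force: 8.7
```

Emit:
{"op": "send_rows", "data": {"targets": [{"offset": [0.1,0,0],"spin": 0},{"offset": [0.2,0,0],"spin": 0},{"offset": [0.3,0,0],"spin": 0}]}}

```text
time_s: 28.33
eef_pos: [560.0, -234.4, 25.2]
ee_rot: [-0.006, 0.004, 1.0, 0.001]
force: [-33.7, -2.1, 16.2]
grip_width: -0.003
grip_force: 17.4
```

Emit:
{"op": "send_rows", "data": {"targets": [{"offset": [-0.4,0,0],"spin": 0},{"offset": [-1.2,0,0],"spin": 0},{"offset": [-3,0,0],"spin": 0},{"offset": [-6,0,0],"spin": 0},{"offset": [-9,0,3],"spin": 0},{"offset": [-11,0,7],"spin": 0},{"offset": [-12,0,11],"spin": 0},{"offset": [-12,0,14],"spin": 0}]}}

```text
time_s: 29.0
eef_pos: [443.7, -234.3, 168.4]
ee_rot: [0.001, 0.005, 1.0, -0.001]
force: [0.2, 0.0, -0.5]
grip_width: -0.0
grip_force: 0.0
```

Emit:
{"op": "send_rows", "data": {"targets": [{"offset": [0,0.5,1.5],"spin": 0},{"offset": [0,1,2],"spin": 0},{"offset": [0,1,2],"spin": 0}]}}

```text
time_s: 29.25
eef_pos: [445.2, -223.8, 186.2]
ee_rot: [0.001, 0.004, 1.0, -0.001]
force: [-0.8, -1.2, -0.6]
grip_width: -0.0
grip_force: 0.0
```

```bash
python3 - <<'E'
from h import *
s=ctrl.sense(); print(s['time_s'],s['eef_pos'],s['force'])
for n in ('wrist','scene'):
    im,d,c,T=cam(n); P=cloud(d,c,T); Q=P.reshape(-1,3)
    m=(abs(Q[:,2]-74)<3)&(Q[:,0]>450)&(Q[:,0]<720)&(abs(Q[:,1]+205)<70); print(n,'carriage',np.percentile(Q[m],[1,50,99],axis=0).round(1).tolist())
    m=(abs(Q[:,2]-149)<4)&(abs(Q[:,0]-627)<40)&(abs(Q[:,1]+166)<25); print('stem top',m.sum(),np.percentile(Q[m],[3,50,97],axis=0).round(1).tolist() if m.any() else '')
    m=(abs(Q[:,2]-90)<20)&(abs(Q[:,0]-627)<45)&(abs(Q[:,1]+166)<25); print('body',m.sum(),np.percentile(Q[m],[3,50,97],axis=0).round(1).tolist() if m.any() else '')
E
```

```text
29.25 [ 445.18151938 -223.80033165  186.20984334] [-0.80439988 -1.15741922 -0.64707511]
wrist carriage [[597.7, -229.0, 71.4], [615.2, -224.9, 73.3], [632.3, -220.0, 74.6]]
stem top 0 
body 0 
scene carriage [[576.0, -274.1, 71.2], [632.4, -207.9, 74.5], [676.3, -135.6, 76.9]]
stem top 50 [[615.7, -174.4, 145.6], [627.4, -166.9, 149.7], [638.6, -161.4, 152.0]]
body 413 [[587.4, -189.0, 71.3], [644.0, -159.7, 75.7], [669.3, -143.1, 109.1]]
```

```bash
python3 -c "
from rig import ctrl
print(ctrl.finish_job())"
```

```text
the job is handed in; nothing more can be done
None
```

The cell stands upright, fully home in the empty left well (the spacer is in the right one), and the carriage is pushed in the full 80 mm to its stop; I handed the job in after about 29 s, before any verdict was shown.

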